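# Hook the latch plate onto the packing jig's stud

## Task

Close the packing jig: take the loose steel latch plate by its orange fin, tip its eye end down, work the eye past the wide head of the jig's stud by drawing the nose bar in under the head against the stem, then lay the plate down level on the jig between the two orange cheeks. Finally slide it towards the stud end until its shoulders stop against the cheeks, and let go of it there. Feel your way gently, never pressing the plate hard against the jig or stud, and leave the other things on the bench where they are.

Things in the scene. Friction and masses are not known exactly. Their poses are not given: they have to be found in the camera images.
- plate: Loose steel latch plate, flat, 4 mm thick, 0.25 to 0.4 kg, 190 long, starts flat on the bench, fin up. Origin: under its fin, on the underside. z up; x runs along it from the eye end (x = -100) to the shoulder end (x = +90); it is 56 wide up to x = 62, then 88 wide. The eye is a rectangular hole, x = -88 to -50.5, 22 wide along y, with a 12 mm nose bar beyond it.
- plate_nose (a point): Point on the plate's underside at the outer end of the eye (x = -88 mm, y = 0 in the plate's frame): the inner edge of the nose bar, which meets the stud's stem. Axes as the plate's.
- plate_fin (a point): Middle of the top edge of the plate's orange grip fin, 42 mm above the plate's underside, over its origin. The fin is 50 mm long along x, 10 mm thick along y and stands 38 mm above the plate. Axes as the plate's.
- plate_shoulders (a point): Point on the plate's underside midway between its two shoulder faces (x = 62 mm), which look to the eye end. Each shoulder sticks out 16 mm from the 56 mm wide part. Axes as the plate's.
- jig: Packing jig fixed to the bench; grey base 226 x 130 x 12 mm. Origin: its underside at bench height, about its middle; x runs from stud end to tail end. Two blue decks, tops 55 high, carry the plate: stud deck x = -87 to -43, 60 wide; tail deck x = 50 to 110, 100 wide. A filled clear pack, 54 high, sits between.
- stud_nominal (a point): On the stud deck's top, at jig x = -69 mm, y = 0: the T-stud's nominal place. The real stud is clamped anywhere within 10 mm either way along x (slot): look or feel for it; handling forces do not shift it. Round stem 10 mm across, 14 free under the head. Head: flat bar 56 along x, 14 along y, 5 thick, its top 74 above the bench; longer than the eye, so a level plate cannot pass.
- cheeks (a point): On the tail deck's top at jig x = 62 mm, y = 0, midway between the rear (+x) faces of two orange cheeks, where the plate's shoulders stop. Each cheek is 12 x 12 mm, 12 high, spanning jig x = 50 to 62; their inner faces are 61 mm apart, and the 56 mm wide part of the plate goes between them.
- deck (a point): Jig's origin raised to deck height (55 mm): where the plate's origin lies when home, axes alike. Getting on: tilt about 0.38 rad, eye end low; bring the nose bar's edge in 7.5 mm above deck level, under the head, from the stud-end side; draw the plate towards the tail until that edge is within 1.5 mm of the stem; only then does the eye's other end clear the head as the plate is levelled.
- tub: small open white plastic tub, 75 x 75 x 45 mm; a bystander. Origin: centre of its underside.
- weight: brass check weight, cylinder 34 across, 40 tall mm; a bystander. Origin: centre of its underside.
- pack: open clear pack with two dried-fish cakes, 100 x 150 x 30 mm; a bystander. Origin: centre of its underside.
- jar: amber glass jar, 60 across, 100 tall mm; a bystander. Origin: centre of its underside.
- spatula: spatula lying on the bench, about 250 long mm; a bystander. Origin: middle of its lying length.
- coaster: thick steel block with one round hole, 90 x 70 x 8 (not the latch plate) mm; a bystander. Origin: centre of its underside.
Things that resemble listed ones, but are neither listed nor needed, are in the scene too. Leave any pink look-alike of the plate alone.

How it is judged:
On the way, in this order (a step that is already met when the one before it is completed fails the run):
1. the plate is tilted, eye end low, with its nose bar in under the stud's head (angle between plate's own z axis and vertical above 0.2 rad and x of plate_nose in the frame of jig between -0.087 and -0.058 m and y of plate_nose in the frame of jig between -0.008 and 0.008 m and z of plate_nose in the frame of jig between 0.052 and 0.0655 m), for 0.1 s.
2. the plate lies level on the decks, its eye round the stud, below the head (angle between plate's own z axis and vertical below 0.05 rad and x of plate_nose in the frame of jig between -0.092 and -0.058 m and y of plate in the frame of jig between -0.006 and 0.006 m and z of plate in the frame of jig between 0.052 and 0.059 m), for 0.1 s.
At the end, for the whole second after the job is handed in: The plate lies level (within 0.04 rad) on the jig's decks (underside 52 to 57.5 mm above the jig's underside), eye round the stud under its head, shoulders within 3 mm of the cheeks (origin within 3 mm of the jig's along its x and 5 mm across, aligned within 0.06 rad), at rest and let go (x of plate in the frame of jig between -0.003 and 0.003 m and y of plate in the frame of jig between -0.005 and 0.005 m and z of plate in the frame of jig between 0.052 and 0.0575 m and angle between plate's own z axis and vertical below 0.04 rad and angle between the x axis of plate and the x axis of jig, either way round below 0.06 rad and linear speed of plate below 0.01 m/s and contact force between the fingers and plate below 0.1 N); the robot touches nothing.
It fails at once if the plate is pressed against the jig or its stud with more than 25 N (contact force between plate and jig above 25 N).
It fails at once if another thing on the bench is moved more than 30 mm (distance of any of tub, weight, pack, jar, spatula, coaster from where it was at the start of the episode above 0.03 m).
It also fails if it takes over 56 s, if anything falls off the work surface, if the arm or the gripper's body presses on something with over 40 N, if the wrist force passes 120 N, or if a joint passes its speed limit or range.

## Robot

A 7-joint arm with a two-finger parallel gripper is mounted at the origin on the work surface. World frame = base frame: x ahead of the robot, y to its left, z up, the work surface at z = 0. Lengths are in m, angles in rad, forces in N, time in s.
With the tool pointing down it reaches from about 0.425 to 0.875 m from the base axis. Payload 4.7 kg.
Tool frame: the origin (TCP) lies midway between the tips of the shut fingers; the grasp point (between the pads) lies 19 mm behind it; z points along the fingers, y is the direction in which the jaws open and shut (so a half turn about z gives the same grasp; the last joint's range is limited). The gripper opens to 87 mm and grips with 3 to 60 N. Pads are 19 mm wide; open, the fingers measure 117 mm over their backs; the gripper's body (75 mm by 190 mm) begins 51 mm behind the grasp point.
Start: joints at [-1.212, 0.321, -0.07, 1.45, 0.023, 1.371, -0.057], TCP at [0.22, 0.612, 0.223] pointing down, gripper open.
Joint ranges: [-2.86, 2.86], [-0.3, 2.09], [-1.38, 1.24], [0.06, 2.45], [-1.56, 4.7], [0.09, 2.05], [-2.69, 2.69]. Speed limits (rad/s): [2.57, 2.57, 3.14, 3.14, 3.14, 3.14, 3.14].

## Interface

Orientations are given as a rotation vector (axis times angle).
In Python, from bench import * gives the robot as it stands.
- The arm moves only by the tool move_arm, never from a script. Its arguments are lists of equal length, an entry for each row: "jaw": the closure in counts, from 0 (fully open) to 255 (shut); "slide": the shift along the tool's x, y, z in cm, a list of three; "dr": the turn, a rotation vector about the tool's x, y, z in degrees, a list of three. A call has 1 to 5 rows; each row shifts and turns the commanded pose from where the row before left it, along the tool's axes as they then stand; what a row does not reach is not made up. A row lasts 1/10 s, in which the tool goes at most 50 mm and 8.59 degrees, less where a joint would pass 70% of its speed; a pose out of reach is approached as far as the arm can. A call with a gripper value outside its range is refused whole. The fingers move at their own pace and stop on an object; "force" is the grip in N (left out, the last holds). Time passes only in rows, so rows that do not move let the fingers close. It gives the time, the measured TCP pose, the force and the opening at its end, in the units of the state.
- get_state(): the state, without advancing time (a new reading comes with each control period).
- get_image(name): name is "side" or "top"; returns (picture, depth): 480x640x3 uint8, red, green, blue; 480x640 float32, m along the optical axis (not along the pixel's ray), 0 where there is no reading.
- camera_params(name): a dict with "K" (3x3 intrinsics, pixels), "k1" (the pictures are not rectified: a ray, as slopes to the right and down, at radius r is drawn at 1 + k1 r^2 times it, then the intrinsics apply), "extrinsics" (4x4, takes a point from camera to world coordinates). Camera axes: x right, y up, looking along -z (the intrinsics and any distortion apply to the point x, -y, -z); pixel columns grow to the right and rows downward; lengths in m; the calibration is good to about 2 mm. A picture is of the moment at which its call begins. camera_params takes no time and is no camera call.
- close_job(): hands the job in, once; it reports no verdict.
Trained networks look in the newest picture that a camera, given by its name, has taken for a name from the list of things; names that differ only in an ending like _2 or _b are one class to them, and where a whole thing is asked for, a point or a joint stands for the part that bears it (a point fixed in the world has none). Each returns a list of dicts, best first, with "score" (0 to 1); they miss things now and then, are a little off and sometimes report something else, mostly with a low value. They report only what shows in the picture. A call takes as long as a camera call. They do not tell look-alikes from the thing itself.
- regions_of(camera, query): "mask" (480x640 bool, what is visible of it) and "xy" ([column, row] in pixels, amid what is visible of it).
The state is a dict: "time": time; "joint_positions": joint angles; "qd": joint speeds; "joint_torque": joint torques, N m; "position": TCP position; "tool_rot": TCP orientation; "ft_force": force on the tool from outside, world axes, zero at the start; "torque": the same for the moment, N m; "grip_width": opening from 0.0 (shut) to 1.0 (fully open).
Only numpy, scipy, OpenCV 4.12 (cv2) and the standard library are available. Lean on these libraries where they do the work, as an engineer would, in place of code of your own. Each camera call takes 0.05 s, during which the arm holds its last target.

## Working session

There is one attempt and no reset: what is moved stays moved. The work goes in short steps, Python scripts to look and compute and a tool call to move; the robot and the scene stay as the last step left them, time stands still between calls to the robot, and variables do not carry over. Pictures are saved under pics/ and viewed, and the job is handed in when it is done.

Besides the shell and the picture viewer there is one more tool, called after "Call:" as name(argument=value, ...) on one line, values as JSON. move_arm: Moves the arm, as the interface text tells. Its arguments: {"type":"object","properties":{"jaw":{"type":"array","items":{"type":"number"}},"slide":{"type":"array","items":{"type":"array","items":{"type":"number"}}},"dr":{"type":"array","items":{"type":"array","items":{"type":"number"}}},"force":{"type":"number"}},"required":["jaw","slide","dr"]}

```bash
ls; mkdir -p pics
python3 - <<'E'
from bench import *
import cv2,numpy as np
s=get_state();print(s)
for n in("top","side"):
    p,d=get_image(n);cv2.imwrite(f"pics/{n}0.png",p[:,:,::-1]);np.savez(f"{n}0.npz",p=p,d=d)
    print(n,camera_params(n))
E
```

```text
pics
{'time': 0.0, 'joint_positions': array([-1.21194584,  0.32180894, -0.0701135 ,  1.4516442 ,  0.02260366,
        1.37077915, -0.05685771]), 'qd': array([-2.60726598e-03, -1.87763788e-03,  7.48872717e-05,  4.33579163e-04,
       -1.12887438e-04, -7.88888242e-04,  1.76600618e-03]), 'joint_torque': array([ 2.11532688e-04, -4.91288924e+01, -4.03726939e-01, -3.12526703e+01,
       -6.40363223e-02,  4.37287556e-02,  1.45186282e-04]), 'position': array([0.2195256 , 0.61124051, 0.22148632]), 'tool_rot': array([-5.38660583e-01, -3.09483569e+00,  2.88685779e-03]), 'ft_force': array([0.27656934, 0.13680511, 0.13205053]), 'torque': array([ 0.0216189 , -0.0336769 ,  0.00509783]), 'grip_width': 1.0005694555220048}
top {'K': array([[552.34832893,   0.        , 323.30423069],
       [  0.        , 552.34832893, 236.9091267 ],
       [  0.        ,   0.        ,   1.        ]]), 'k1': 0.01666068861533705, 'extrinsics': array([[-0.02353629,  0.98841417, -0.1499449 ,  0.30016207],
       [-0.9996117 , -0.0255053 , -0.01122176, -0.04912884],
       [-0.01491614,  0.14962256,  0.98863067,  1.43616007],
       [ 0.        ,  0.        ,  0.        ,  1.        ]])}
side {'K': array([[484.09611551,   0.        , 322.93222072],
       [  0.        , 484.09611551, 243.59976988],
       [  0.        ,   0.        ,   1.        ]]), 'k1': 0.016373963305871268, 'extrinsics': array([[-0.99773593,  0.05848721, -0.03320035,  0.49446036],
       [-0.06540875, -0.72906016,  0.68131709,  0.72609655],
       [ 0.01564328,  0.68194613,  0.73123509,  0.8766655 ],
       [ 0.        ,  0.        ,  0.        ,  1.        ]])}
```

View pics/top0.png

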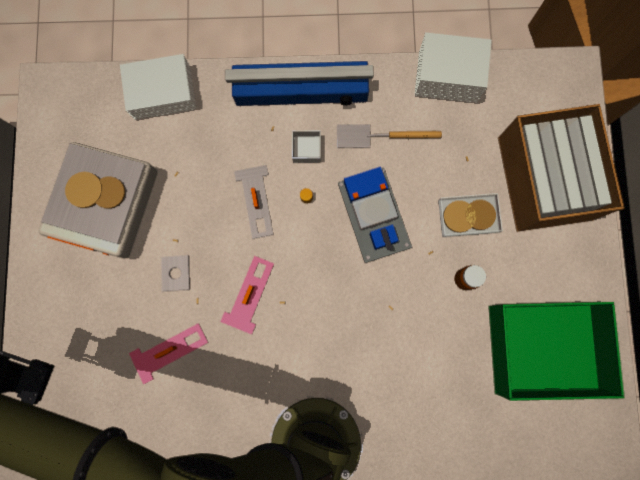

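View pics/side0.png

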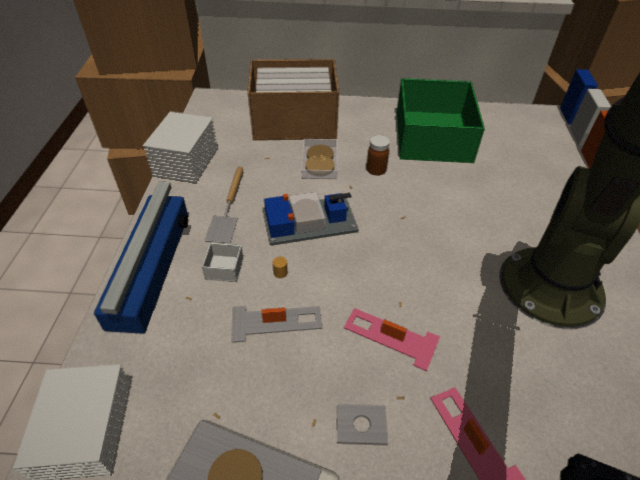

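The top view shows the grey plate at about (255,200), with its eye end at (262,227) and its shoulders at (251,172). The jig is at (375,215), its stud end at (386,240) and its tail at (365,182). The two pink plates are look-alikes, and the side view agrees.

```bash
cat > h.py <<'E'
from bench import *
import cv2,numpy as np
from scipy.spatial.transform import Rotation as R
def deproj(n,u,v,z):
    c=camera_params(n);K=c['K']
    pts=np.stack([np.ravel(u),np.ravel(v)],1).astype(np.float64)[:,None]
    q=cv2.undistortPoints(pts,K,np.array([c['k1'],0,0,0,0.]))[:,0]
    z=np.ravel(z);P=np.stack([q[:,0]*z,-q[:,1]*z,-z],1)
    E=c['extrinsics'];return P@E[:3,:3].T+E[:3,3]
def cloud(n,d): # HxWx3
    v,u=np.mgrid[0:480,0:640];return deproj(n,u,v,d).reshape(480,640,3)
def onplane(n,u,v,zw):
    a=deproj(n,u,v,np.full(np.size(u),1.0));E=camera_params(n)['extrinsics'];o=E[:3,3]
    t=(zw-o[2])/(a[:,2]-o[2]);return o+t[:,None]*(a-o)
def proj(n,P):
    c=camera_params(n);E=c['extrinsics'];q=(np.atleast_2d(P)-E[:3,3])@E[:3,:3]
    x=q[:,0]/-q[:,2];y=-q[:,1]/-q[:,2];r=1+c['k1']*(x*x+y*y);K=c['K']
    return np.stack([K[0,0]*x*r+K[0,2],K[1,1]*y*r+K[1,2]],1)
E
python3 - <<'E'
from h import *
for n in("top","side"):
    z=np.load(f"{n}0.npz");C=cloud(n,z['d']);p=z['p']
    for q in("plate","jig","plate_fin","cheeks","stud_nominal","pack"):
        for r in regions_of(n,q)[:4]:
            m=r['mask'];X=C[m&(z['d']>0)];print(n,q,round(r['score'],2),np.round(r['xy']),m.sum(),np.round(np.median(X,0),3))
    big=cv2.resize(p[:,:,::-1],None,fx=4,fy=4,interpolation=cv2.INTER_CUBIC)
    b=(225,150,425,300) if n=="top" else (220,170,420,350)
    cv2.imwrite(f"pics/{n}0z.png",big[b[1]*4:b[3]*4,b[0]*4:b[2]*4][:600])
E
```

```text
top plate 0.96 [255. 192.] 1537 [0.63  0.143 0.003]
top plate 0.9 [250. 297.] 1629 [0.359 0.163 0.003]
top plate 0.56 [162. 354.] 1727 [0.23  0.378 0.003]
top plate 0.51 [306. 195.] 123 [0.623 0.009 0.038]
top jig 0.79 [373. 213.] 4365 [ 0.567 -0.164  0.05 ]
top plate_fin 0.75 [163. 352.] 1737 [0.23  0.379 0.003]
top plate_fin 0.69 [258. 197.] 1406 [0.629 0.144 0.003]
top plate_fin 0.59 [249. 297.] 1664 [0.364 0.162 0.003]
top cheeks 0.69 [373. 216.] 4319 [ 0.567 -0.164  0.05 ]
top stud_nominal 0.62 [373. 214.] 4396 [ 0.567 -0.164  0.05 ]
top stud_nominal 0.16 [471. 215.] 2431 [ 0.565 -0.416  0.014]
top pack 0.73 [363. 133.] 1177 [ 0.789 -0.144  0.004]
top pack 0.65 [470. 213.] 2473 [ 0.565 -0.418  0.014]
side plate 0.85 [269. 321.] 2130 [0.632 0.151 0.006]
side plate 0.72 [397. 336.] 2346 [0.363 0.17  0.005]
side plate 0.59 [471. 443.] 2921 [0.238 0.38  0.005]
side jig 0.7 [307. 216.] 3937 [ 0.58  -0.141  0.049]
side plate_fin 0.75 [473. 442.] 2984 [0.239 0.378 0.005]
side plate_fin 0.63 [268. 321.] 2093 [0.632 0.151 0.006]
side plate_fin 0.58 [400. 336.] 2360 [0.363 0.17  0.005]
side cheeks 0.61 [271. 322.] 2149 [0.63  0.151 0.006]
side cheeks 0.55 [306. 219.] 3823 [ 0.581 -0.139  0.049]
side stud_nominal 0.9 [306. 218.] 3920 [ 0.578 -0.141  0.048]
side pack 0.91 [321. 158.] 1417 [ 0.567 -0.41   0.016]
```

View pics/top0z.png

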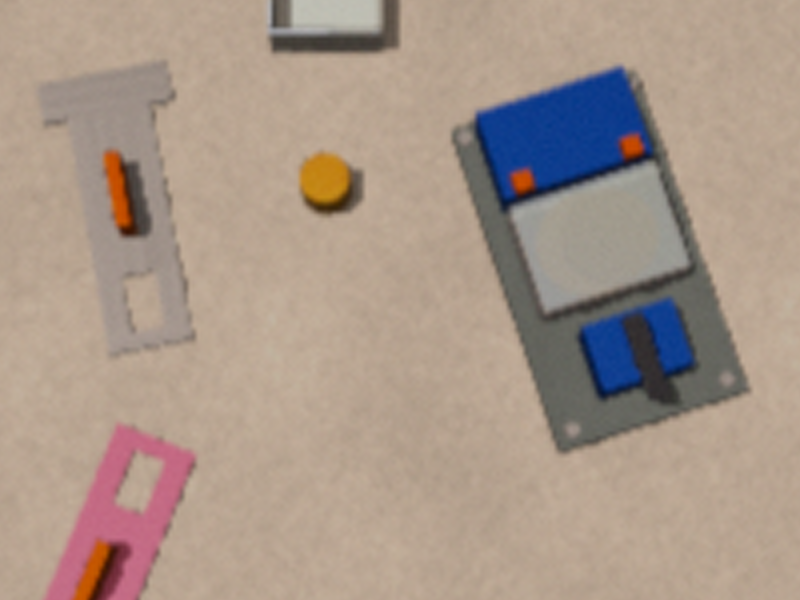

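View pics/side0z.png

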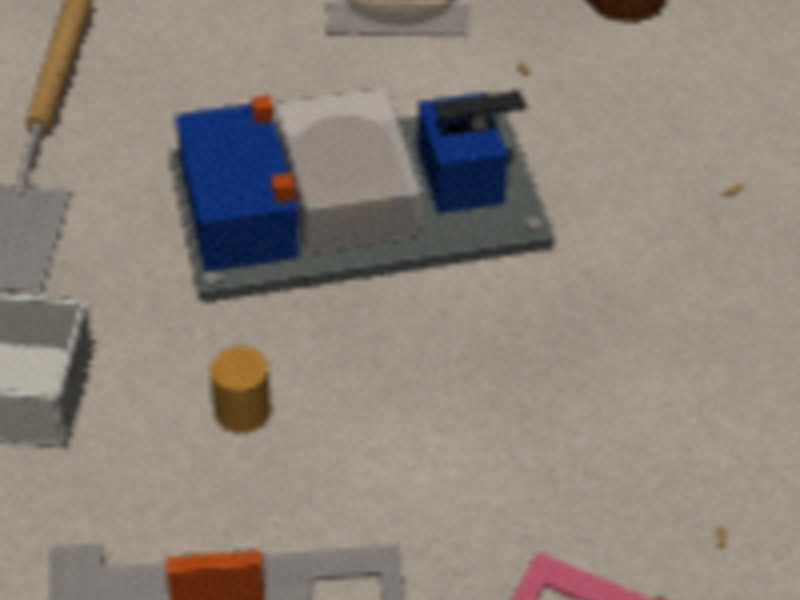

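```bash
cat > fit.py <<'E'
from h import *
from scipy.optimize import minimize
def jigpolys(st):
    def r(x0,x1,y0,y1,z): return np.array([[x0,y0,z],[x1,y0,z],[x1,y1,z],[x0,y1,z]])/1000.
    return dict(tail=r(50,110,-50,50,55),stud=r(-87,-43,-30,30,55),head=r(st-28,st+28,-7,7,74),base=r(-113,113,-65,65,12),
      c1=r(50,62,30.5,42.5,67),c2=r(50,62,-42.5,-30.5,67))
def T(p,P): 
    c,s=np.cos(p[2]),np.sin(p[2]);return np.stack([p[0]+c*P[:,0]-s*P[:,1],p[1]+s*P[:,0]+c*P[:,1],P[:,2]],1)
E
python3 - <<'E'
from fit import *
for n in("top","side"):
    z=np.load(f"{n}0.npz");C=cloud(n,z['d']);p=z['p'].astype(int);d=z['d']
    hsv=cv2.cvtColor(z['p'],cv2.COLOR_RGB2HSV)
    reg=(C[...,0]>.42)&(C[...,0]<.72)&(C[...,1]>-.3)&(C[...,1]<-.04)&(d>0)
    blue=(hsv[...,0]>100)&(hsv[...,0]<130)&(hsv[...,1]>150)&reg
    print(n,'heights blue',np.histogram(C[blue][:,2],bins=np.arange(0,.09,.005))[0])
    mt=blue&(abs(C[...,2]-.055)<.006)
    k,lab,st,cen=cv2.connectedComponentsWithStats(mt.astype(np.uint8))
    for i in range(1,k):
        if st[i,4]<40: continue
        v,u=np.where(lab==i);X=onplane(n,u,v,.055)[:,:2]
        r=cv2.minAreaRect((X*1000).astype(np.float32));print(' blue',st[i,4],np.round(r[0],1),np.round(r[1],1),round(r[2],1), 'zmed',np.median(C[lab==i][:,2]))
    hd=(C[...,2]>.066)&(C[...,2]<.085)&reg&(p.max(2)<90)
    v,u=np.where(hd);X=onplane(n,u,v,.074)[:,:2];r=cv2.minAreaRect((X*1000).astype(np.float32));print(' head',hd.sum(),np.round(r[0],1),np.round(r[1],1),round(r[2],1),np.median(C[hd][:,2]))
    org=(hsv[...,0]<14)&(hsv[...,1]>190)&(hsv[...,2]>120)
    k,lab,st,cen=cv2.connectedComponentsWithStats(org.astype(np.uint8))
    for i in range(1,k):
        if st[i,4]<8: continue
        Y=C[(lab==i)&(d>0)];print(' orange',st[i,4],np.round(cen[i],1),np.round(np.percentile(Y,[50],axis=0),3),np.round(np.percentile(Y[:,2],[5,95]),3),p[lab==i].mean(0).round())
E
```

```text
top heights blue [  0   0   0   1   8  15  10  11  28 123 564 367  30   0   5   1   0]
 blue 737 [ 646.4 -145.2] [58.  99.6] 17.2 zmed 0.05406302138080421
 blue 126 [ 514.8 -205.6] [43.7 21. ] 22.3 zmed 0.0539222434901625
 blue 154 [ 503.5 -170.1] [42.6 24.9] 16.0 zmed 0.05426861503330782
 head 125 [ 498.6 -190. ] [53.9 14.2] 16.0 0.07283480382938645
 orange 18 [382.4 186.3] [[ 0.634 -0.187  0.065]] [0.059 0.069] [174.  65.   5.]
 orange 65 [254. 197.] [[0.622 0.144 0.039]] [0.035 0.046] [182.  76.   5.]
 orange 19 [355.2 195.1] [[ 0.614 -0.117  0.064]] [0.062 0.069] [175.  68.   8.]
 orange 64 [246.8 294.7] [[0.369 0.163 0.041]] [0.035 0.046] [185.  82.   6.]
side heights blue [  0   0  11  43  67  51  67  70  69  66 192 644  15   0   1   2   0]
 blue 644 [ 649.2 -139.4] [ 60.2 107.2] 16.0 zmed 0.05639828813444808
 blue 216 [ 510.3 -179.7] [46.7 64.5] 14.8 zmed 0.05627875938964011
 head 109 [ 550.1 -160.2] [166.3  73.1] 16.3 0.07506837594166604
 orange 17 [604.  112.4] [[-0.224 -0.526  0.141]] [0.139 0.142] [140.  59.  23.]
 orange 12 [290.5 215. ] [[ 0.615 -0.115  0.068]] [0.065 0.071] [150.  62.  24.]
 orange 69 [272.9 310.2] [[0.624 0.147 0.043]] [0.041 0.046] [159.  68.  24.]
 orange 77 [394.2 325.8] [[0.373 0.166 0.043]] [0.04  0.046] [155.  65.  24.]
```

```bash
cat >> fit.py <<'E'
S=4
def box(x0,x1,y0,y1,z0,z1): return np.array([[x,y,z] for z in(z0,z1) for x in(x0,x1) for y in(y0,y1)])/1000.
# faces: list (label, pts Nx3, hole) painted back to front
F=[[4,5,7,6],[0,1,5,4],[2,3,7,6],[0,2,6,4],[1,3,7,5]]
def boxfaces(name,b,cam,p):
    B=T(p,b);c=B.mean(0);out=[]
    for i,f in enumerate(F):
        P=B[f];nrm=np.cross(P[1]-P[0],P[2]-P[0]);nrm*=np.sign(nrm@(P.mean(0)-c))
        if nrm@(cam-P.mean(0))>0: out.append((name+str(i),P))
    return out[::-1] # top last
def render(n,faces,win,skip=()):
    u0,v0,u1,v1=win;L=np.zeros(((v1-v0)*S,(u1-u0)*S),np.uint8);names=['bg']
    for nm,P in faces:
        if nm not in names: names.append(nm)
        q=((proj(n,P)-[u0,v0]+.5)*S-.5);cv2.fillPoly(L,[np.round(q*16).astype(np.int32)],names.index(nm),shift=4)
    return L,names
def cost(n,img,faces,win,ign=(),inc=None):
    L,names=render(n,faces,win);u0,v0,u1,v1=win
    I=cv2.resize(img,None,fx=S,fy=S,interpolation=cv2.INTER_LINEAR)[v0*S:v1*S,u0*S:u1*S] if img.shape[0]==480 else img
    t=0;cnt=np.bincount(L.ravel(),minlength=len(names))
    f=L.ravel();ok=np.ones(len(f),bool) if inc is None else inc.ravel()
    for i,nm in enumerate(names):
        if any(nm.startswith(g) for g in ign):continue
        X=I.reshape(-1,3)[(f==i)&ok]
        if len(X): t+=((X-X.mean(0))**2).sum()
    return t/S/S/1e4
def up(img,win):
    u0,v0,u1,v1=win;return cv2.resize(img,None,fx=S,fy=S,interpolation=cv2.INTER_LINEAR)[v0*S:v1*S,u0*S:u1*S].astype(np.float32)
def jigfaces(n,q):
    p=q[:3];st=q[3]*1000;cam=camera_params(n)['extrinsics'][:3,3]
    o=[]
    bl=[('base',box(-113,113,-65,65,0,12)),('sd',box(-87,-43,-30,30,12,55)),('pk',box(-40,47,-44,44,12,54)),('tl',box(50,110,-50,50,12,55)),
       ('ca',box(50,62,30.5,42.5,55,67)),('cb',box(50,62,-42.5,-30.5,55,67)),('hd',box(st-28,st+28,-7,7,69,74))]
    if n=="side": # far to near: camera at +y,+x? order by distance of centre
        bl=[bl[0]]+sorted(bl[1:],key=lambda b:-np.linalg.norm(T(p,b[1]).mean(0)-cam))
        bl=[b for b in bl if b[0]!='hd']+[b for b in bl if b[0]=='hd']
    for nm,b in bl:o+=boxfaces(nm,b,cam,p)
    return o
def plfaces(n,q):
    p=q[:3];cam=camera_params(n)['extrinsics'][:3,3]
    out=np.array([[-100,-28],[62,-28],[62,-44],[90,-44],[90,44],[62,44],[62,28],[-100,28]])
    eye=np.array([[-88,-11],[-50.5,-11],[-50.5,11],[-88,11]])
    z=lambda a,h:T(p,np.c_[a,np.full(len(a),h)]/1000.)
    return [('lo',z(out,0)),('lo',z(out,2)),('up',z(out,4)),('eye',z(eye,4))]+boxfaces('fin',box(-25,25,-5,5,4,42),cam,p)
def draw(n,img,faces,win,fn,k=4):
    u0,v0,u1,v1=win;I=cv2.resize(img[v0:v1,u0:u1,::-1],None,fx=k,fy=k,interpolation=cv2.INTER_CUBIC).copy()
    for nm,P in faces: cv2.polylines(I,[np.round((proj(n,P)-[u0,v0]+.5)*k-.5).astype(np.int32)],True,(0,255,0),1)
    cv2.imwrite(fn,I)
E
cat > runfit.py <<'E'
from fit import *
from scipy.optimize import minimize
I={n:np.load(f"{n}0.npz")['p'] for n in("top","side")}
W={'jig':{'top':(330,160,420,270),'side':(258,186,364,248)},'plate':{'top':(228,160,280,246),'side':(225,295,328,346)}}
q0={'jig':[.578,-.166,.295,-.069],'plate':[.622,.144,.23]}
q0['plate']=[.622,.144,np.deg2rad(13)]
ff={'jig':jigfaces,'plate':plfaces}
def run(o,cams,q):
    U={n:up(I[n],W[o][n]) for n in cams}
    ign=('pk','base3','base2','base1','base4') if o=='jig' else ()
    f=lambda q:sum(cost(n,U[n],ff[o](n,q),W[o][n],ign) for n in cams)
    for st in (.006,.002):
        d=[st,st,st*6]+([st] if len(q)>3 else [])
        s=np.vstack([q]+[np.array(q)+np.eye(len(q))[i]*d[i] for i in range(len(q))])
        r=minimize(f,q,method='Nelder-Mead',options=dict(initial_simplex=s,xatol=2e-5,fatol=1e-3,maxiter=400));q=r.x
    return q,r.fun
if __name__=="__main__":
  for o in('jig','plate'):
    for cams in (['top'],['side'],['top','side']):
        q,f=run(o,cams,q0[o]);print(o,cams,np.round(np.r_[q[:2]*1000,np.rad2deg(q[2]),q[3:]*1000],2),round(f,2))
        for n in cams:
            if len(cams)==1: draw(n,I[n],ff[o](n,q),W[o][n],f"pics/fit_{o}_{n}.png",6)
E
python3 runfit.py
```

```text
Traceback (most recent call last):
  File "runfit.py", line 20, in <module>
    q,f=run(o,cams,q0[o]);print(o,cams,np.round(np.r_[q[:2]*1000,np.rad2deg(q[2]),q[3:]*1000],2),round(f,2))
        ~~~^^^^^^^^^^^^^^
  File "runfit.py", line 15, in run
    r=minimize(f,q,method='Nelder-Mead',options=dict(initial_simplex=s,xatol=2e-5,fatol=1e-3,maxiter=400));q=r.x
  File "runfit.py", line 11, in <lambda>
    f=lambda q:sum(cost(n,U[n],ff[o](n,q),W[o][n],ign) for n in cams)
               ~~~^^^^^^^^^^^^^^^^^^^^^^^^^^^^^^^^^^^^^^^^^^^^^^^^^^^
  File "runfit.py", line 11, in <genexpr>
    f=lambda q:sum(cost(n,U[n],ff[o](n,q),W[o][n],ign) for n in cams)
                   ~~~~^^^^^^^^^^^^^^^^^^^^^^^^^^^^^^^
  File "fit.py", line 26, in cost
    L,names=render(n,faces,win);u0,v0,u1,v1=win
            ~~~~~~^^^^^^^^^^^^^
  File "fit.py", line 23, in render
    q=((proj(n,P)-[u0,v0]+.5)*S-.5);cv2.fillPoly(L,[np.round(q*16).astype(np.int32)],names.index(nm),shift=4)
        ~~~~^^^^^
  File "h.py", line 16, in proj
    c=camera_params(n);E=c['extrinsics'];q=(np.atleast_2d(P)-E[:3,3])@E[:3,:3]
ValueError: time passes only in moves, steps and waits
```

```bash
sed -i 's/^from bench import \*/from bench import *\nimport functools\ncamera_params=functools.lru_cache(None)(camera_params)/' h.py
python3 runfit.py
```

```text
jig ['top'] [ 571.26 -167.85   16.9   -64.8 ] 295.07
jig ['side'] [ 574.21 -167.29   16.54  -76.52] 182.22
jig ['top', 'side'] [ 572.61 -167.19   16.9   -69.92] 550.01
plate ['top'] [621.06 142.5    9.85] 123.2
plate ['side'] [623.21 144.67   9.76] 70.22
plate ['top', 'side'] [622.8  144.06   9.83] 219.66
```

Run:
```python
import cv2,numpy as np
for o in('jig','plate'):
    a=[cv2.imread(f'pics/fit_{o}_{n}.png') for n in('top','side')]
    h=max(x.shape[0] for x in a);a=[cv2.copyMakeBorder(x,0,h-x.shape[0],0,0,0) for x in a]
    im=np.hstack(a);k=min(800/im.shape[1],600/im.shape[0],1);cv2.imwrite(f'pics/fit_{o}.png',cv2.resize(im,None,fx=k,fy=k))
```

```text
(no output)
```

View pics/fit_jig.png

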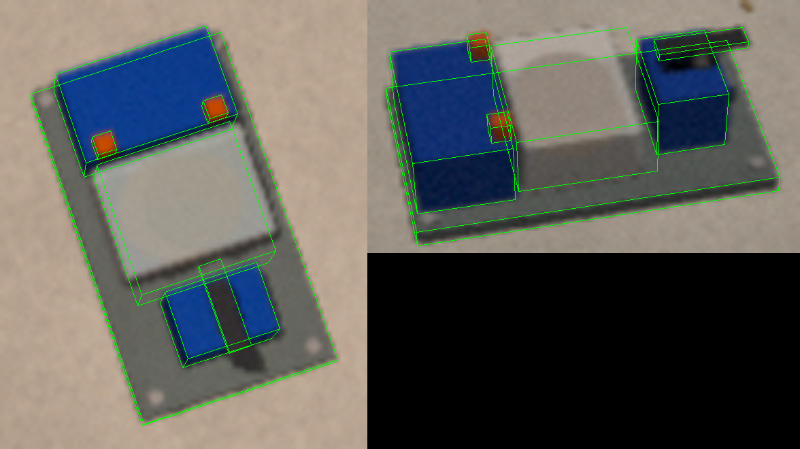

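View pics/fit_plate.png

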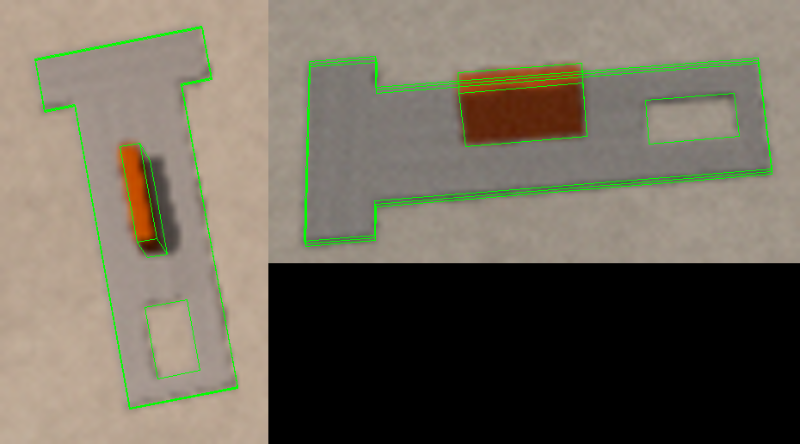

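Run:
```python
import cv2
from h import *
# side fit close-up full res
im=cv2.imread('pics/fit_jig_side.png');print(im.shape);cv2.imwrite('pics/fjs.png',im[:560,:800] if im.shape[1]>800 else im)
im=cv2.imread('pics/fit_jig_top.png');print(im.shape);cv2.imwrite('pics/fjt.png',im[-600:])
```

```text
(372, 636, 3)
(660, 540, 3)
```

View pics/fjs.png

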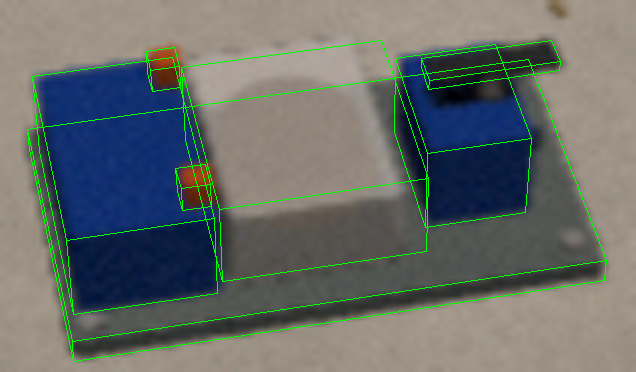

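View pics/fjt.png

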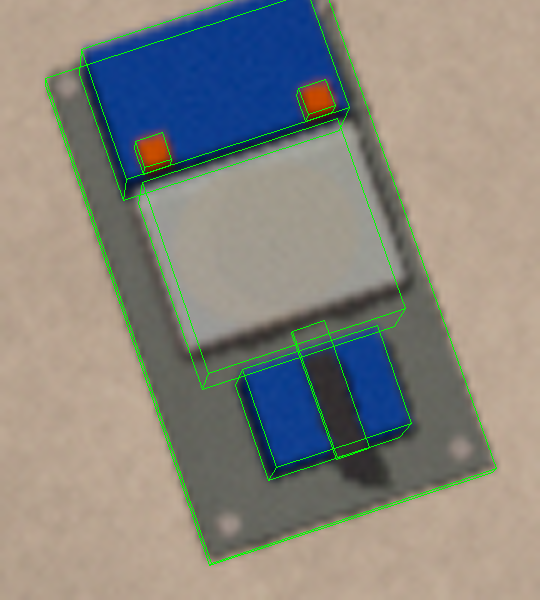

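```bash
cat > fit2.py <<'E'
from fit import *
import fit
def jf(n,q):
    p=q[:3];st,bx,x0,x1=np.array(q[3:7])*1000;cam=camera_params(n)['extrinsics'][:3,3];o=[]
    bl=[('base',box(-113+bx,113+bx,-65,65,0,12)),('sd',box(-87,-43,-30,30,12,55)),('pk',box(x0,x1,-44,44,12,54)),('tl',box(50,110,-50,50,12,55)),
       ('ca',box(50,62,30.5,42.5,55,67)),('cb',box(50,62,-42.5,-30.5,55,67)),('hd',box(st-28,st+28,-7,7,69,74))]
    if n=="side": bl=[bl[i] for i in(0,1,2,3,5,4,6)]
    else: bl=[bl[i] for i in(0,2,1,3,4,5,6)]
    for nm,b in bl:o+=boxfaces(nm,b,cam,p)
    return o
def rcost(n,U,faces,win,cap=40.):
    L,names=render(n,faces,win);t=0
    f=L.ravel();X=U.reshape(-1,3)
    for i,nm in enumerate(names):
        Y=X[f==i]
        if len(Y): t+=np.minimum(np.linalg.norm(Y-np.median(Y,0),axis=1),cap).sum()
    return t/S/S/100
I={n:np.load(f"{n}0.npz")['p'] for n in("top","side")}
W={'top':(330,160,420,270),'side':(258,186,364,248)}
if __name__=="__main__":
  from scipy.optimize import minimize
  for cams in (['top'],['side']):
    U={n:up(I[n],W[n]) for n in cams}
    fn=lambda q:sum(rcost(n,U[n],jf(n,q),W[n]) for n in cams)
    q=np.array([.573,-.168,.29,-.077,0,-.034,.045])
    for st in(.006,.003,.0015):
        d=np.array([st,st,st*6,st,st,st,st]);s=np.vstack([q,q+np.diag(d)])
        r=minimize(fn,q,method='Nelder-Mead',options=dict(initial_simplex=s,xatol=2e-5,fatol=1e-3,maxiter=700));q=r.x
    print(cams,np.round(q*1000,2),'yaw',np.rad2deg(q[2]).round(2),round(r.fun,2))
    for n in cams: draw(n,I[n],jf(n,q),W[n],f"pics/f2_{n}.png",6)
  im=cv2.imread("pics/f2_top.png");cv2.imwrite("pics/f2_top.png",im[-600:])
E
python3 fit2.py
```

```text
['top'] [ 5.7215e+02 -1.6788e+02  2.9503e+02 -7.8140e+01  3.9000e-01 -2.9700e+01
  5.1100e+01] yaw 16.9 775.37
['side'] [ 573.29 -168.36  289.49  -77.08    2.62  -27.43   46.2 ] yaw 16.59 646.07
```

View pics/f2_top.png

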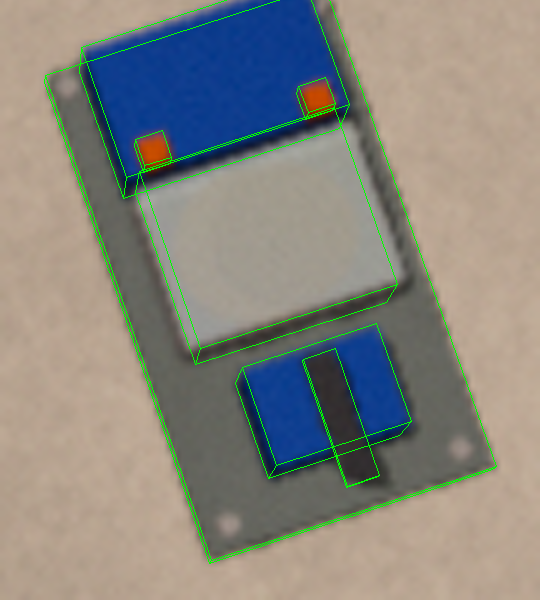

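View pics/f2_side.png

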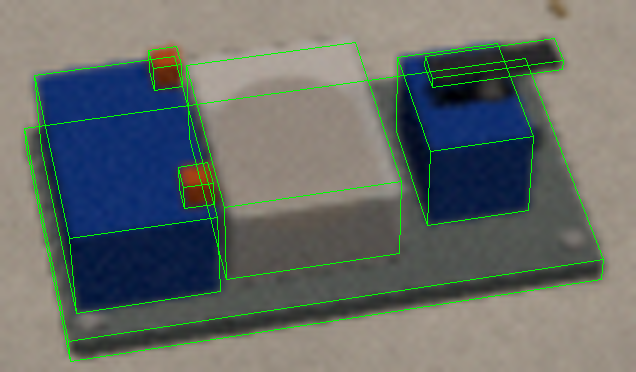

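The overlays match in both cameras. The jig is at about (572.7, -168.1) mm with yaw 16.75°, and the stud at jig x ≈ -77.5 mm. The plate is at about (622, 143.5) mm with yaw 9.8°. Next I plan the approach.

```bash
cat > plan.py <<'E'
from h import *
import json,sys
def down(az): # tool x at azimuth az deg, z down
    a=np.deg2rad(az);x=np.array([np.cos(a),np.sin(a),0]);z=np.array([0,0,-1.]);return R.from_matrix(np.stack([x,np.cross(z,x),z],1))
def rows(p0,R0,p1,R1,n,dp=2,da=2):
    dR=(R0.inv()*R1).as_rotvec(degrees=True);ds=(R0.inv().apply(np.array(p1)-p0))*100
    out=[];Rc=R0
    for i in range(n):
        w=Rc.inv().apply((np.array(p1)-p0)/n)*100
        out.append(np.round(w,dp).tolist());Rc=Rc*R.from_rotvec(dR/n,degrees=True)
    return out,np.round(dR/n,da).tolist(),np.round(ds,dp)
def cur():
    s=get_state();return s,np.array(s['position']),R.from_rotvec(s['tool_rot'])
E
python3 - <<'E'
from plan import *
s,p,r=cur()
print(r.as_matrix().round(3))
G=down(9.8);dR=(r.inv()*G).as_rotvec(degrees=True);print(dR)
o,d,_=rows(p,r,[.622,.1435,.13],G,20);print(d)
for a in o:print(a)
E
```

```text
[[-0.941  0.338  0.   ]
 [ 0.338  0.941  0.   ]
 [-0.     0.    -1.   ]]
[ 4.01415670e-03 -5.03733382e-03  1.50446543e+02]
[0.0, -0.0, 7.52]
[-2.68, -1.52, 0.46]
[-2.86, -1.16, 0.46]
[-2.99, -0.77, 0.46]
[-3.06, -0.38, 0.46]
[-3.09, 0.03, 0.46]
[-3.06, 0.43, 0.46]
[-2.97, 0.83, 0.46]
[-2.84, 1.21, 0.46]
[-2.66, 1.57, 0.46]
[-2.43, 1.91, 0.46]
[-2.16, 2.21, 0.46]
[-1.85, 2.47, 0.46]
[-1.51, 2.69, 0.46]
[-1.15, 2.87, 0.46]
[-0.76, 2.99, 0.46]
[-0.36, 3.07, 0.46]
[0.04, 3.09, 0.46]
[0.45, 3.05, 0.46]
[0.84, 2.97, 0.46]
[1.22, 2.83, 0.46]
```

Call:
move_arm(jaw=[0,0,0,0,0], slide=[[-2.7,-1.5,0],[-2.9,-1.2,0],[-3.0,-0.8,0],[-3.1,-0.4,0],[-3.1,0,0]], dr=[[0,0,7.5],[0,0,7.5],[0,0,7.5],[0,0,7.5],[0,0,7.5]])

```text
time: 1.2
position: [0.3215, 0.4924, 0.2228]
tool_rot: [-1.513, -2.753, -0.001]
ft_force: [1.1, 0.1, 0.5]
grip_width: 0.995
```

Call:
move_arm(jaw=[0,0,0,0,0], slide=[[-3.1,0.4,0],[-3.0,0.8,0],[-2.8,1.2,0],[-2.7,1.6,0],[-2.4,1.9,0]], dr=[[0,0,7.5],[0,0,7.5],[0,0,7.5],[0,0,7.5],[0,0,7.5]])

```text
time: 1.7
position: [0.4223, 0.3749, 0.2228]
tool_rot: [-2.317, -2.121, -0.001]
ft_force: [1.2, 0.1, 0.6]
grip_width: 1.002
```

Call:
move_arm(jaw=[0,0,0,0,0], slide=[[-2.2,2.2,0],[-1.9,2.5,0],[-1.5,2.7,0],[-1.1,2.9,0],[-0.8,3.0,0]], dr=[[0,0,7.5],[0,0,7.5],[0,0,7.5],[0,0,7.5],[0,0,7.5]])

```text
time: 2.2
position: [0.524, 0.2575, 0.2228]
tool_rot: [-2.876, -1.264, -0.001]
ft_force: [0.9, 0.2, 0.5]
grip_width: 0.998
```

Call:
move_arm(jaw=[0,0,0,0,0], slide=[[-0.4,3.1,1.8],[0,3.1,1.8],[0.4,3.1,1.8],[0.8,3.0,1.8],[1.2,2.8,1.8]], dr=[[0,0,7.5],[0,0,7.5],[0,0,7.5],[0,0,7.5],[0,0,7.5]])

```text
time: 2.7
position: [0.6244, 0.1394, 0.1321]
tool_rot: [-3.129, -0.272, -0.001]
ft_force: [-0.0, -0.5, 0.4]
grip_width: 1.0
```

Call:
move_arm(jaw=[0], slide=[[0,0,0]], dr=[[0,0,0]])

```text
time: 2.8
position: [0.6242, 0.1341, 0.1299]
tool_rot: [3.125, 0.266, -0.005]
ft_force: [-0.3, -1.3, 0.4]
grip_width: 0.994
```

Run:
```python
from plan import *
s,p,r=cur();print(s['joint_positions'].round(3),s['time'])
G=down(9.8);o,d,ds=rows(p,r,[.622,.1435,.06],G,1);print(p,d,ds)
```

```text
[-0.685  0.389  0.544  1.612 -0.207  1.203 -1.5  ] 2.8
[0.62420839 0.13414443 0.1298618 ] [0.27, 0.19, -0.08] [-0.04 -0.99  6.98]
```

Call:
move_arm(jaw=[0,0,0,0], slide=[[0,-0.3,2.3],[0,-0.3,2.3],[0,-0.4,2.3],[0,0,0]], dr=[[0,0,0],[0,0,0],[0,0,0],[0,0,0]])

```text
time: 3.2
position: [0.6188, 0.1517, 0.0606]
tool_rot: [3.128, 0.285, -0.01]
ft_force: [-1.2, 0.7, -0.2]
grip_width: 0.998
```

Run:
```python
from plan import *
s,p,r=cur();print(s['joint_positions'].round(3),s['time'],s['ft_force'])
G=down(9.8);o,d,ds=rows(p,r,[.622,.1435,.009],G,1);print(p,d,ds)
im,dd=get_image("side");cv2.imwrite("pics/s1.png",im[200:400,180:440,::-1].repeat(3,0).repeat(3,1))
im,dd=get_image("top");cv2.imwrite("pics/t1.png",im[120:300,180:380,::-1].repeat(3,0).repeat(3,1))
```

```text
[-0.685  0.455  0.512  1.674 -0.247  1.084 -1.487] 3.2 [-1.20134202  0.71581208 -0.21889582]
[0.61877054 0.15165447 0.06057151] [-0.02, 0.35, 0.63] [0.2  0.86 5.16]
```

View pics/s1.png

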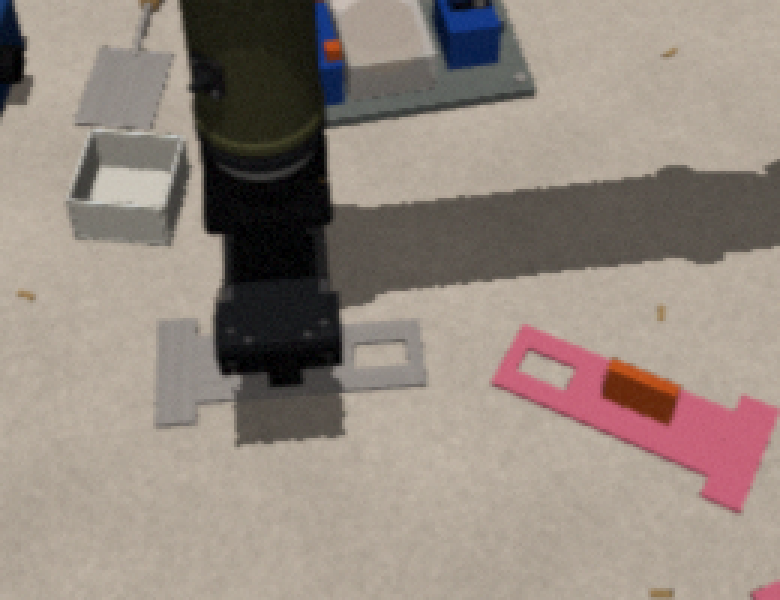

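The gripper sits over the plate with its fingers on both sides of the fin. I'll let it settle, because the last reading was taken while it was still moving.

Call:
move_arm(jaw=[0,0,0], slide=[[0,0,0],[0,0,0],[0,0,0]], dr=[[0,0,0],[0,0,0],[0,0,0]])

```text
time: 3.6
position: [0.6226, 0.1502, 0.0648]
tool_rot: [-3.128, -0.28, -0.003]
ft_force: [-0.6, 0.1, -0.2]
grip_width: 0.997
```

Run:
```python
from plan import *
s,p,r=cur();print(s['qd'].round(3),s['time'],s['ft_force'])
G=down(9.8);o,d,ds=rows(p,r,[.622,.1435,.009],G,1);print(p,d,ds)
```

```text
[-0.001  0.004 -0.002  0.007  0.     0.    -0.   ] 3.6 [-0.59499972  0.08830055 -0.22386796]
[0.62257074 0.15016763 0.06480816] [-0.03, -0.11, 0.44] [-0.19  0.65  5.58]
```

Call:
move_arm(jaw=[0,0,0,0,0], slide=[[0,0.65,0],[-0.1,0,2],[0,0,2],[0,0,1],[0,0,0]], dr=[[0,0,0.4],[0,0,0],[0,0,0],[0,0,0],[0,0,0]])

```text
time: 4.1
position: [0.6208, 0.1428, 0.0121]
tool_rot: [3.129, 0.269, -0.005]
ft_force: [0.1, -0.7, -0.1]
grip_width: 0.998
```

Call:
move_arm(jaw=[0,0,0], slide=[[0,0,0],[0,0,0],[0,0,0]], dr=[[0,0,0],[0,0,0],[0,0,0]])

```text
time: 4.4
position: [0.6228, 0.1437, 0.0147]
tool_rot: [-3.129, -0.269, -0.003]
ft_force: [-0.4, 0.2, -0.7]
grip_width: 0.997
```

Run:
```python
from plan import *
s,p,r=cur();print(s['qd'].round(3),s['time'],s['ft_force'])
G=down(9.8);o,d,ds=rows(p,r,[.622,.1435,.009],G,1);print(p,d,ds)
```

```text
[-0.002  0.001 -0.001  0.004 -0.001 -0.001 -0.   ] 4.4 [-0.3840054   0.15534065 -0.6809681 ]
[0.62281197 0.1437295  0.01466634] [-0.02, -0.11, 0.04] [-0.08  0.01  0.57]
```

Call:
move_arm(jaw=[0,0,255,255,255], slide=[[0,0,0.5],[0,0,0],[0,0,0],[0,0,0],[0,0,0]], dr=[[0,0,0],[0,0,0],[0,0,0],[0,0,0],[0,0,0]], force=20)

```text
time: 4.9
position: [0.6221, 0.1436, 0.0087]
tool_rot: [-3.13, -0.269, -0.0]
ft_force: [-0.5, -0.0, -0.1]
grip_width: 0.81
```

Call:
move_arm(jaw=[255,255,255,255,255], slide=[[0,0,0],[0,0,0],[0,0,0],[0,0,0],[0,0,0]], dr=[[0,0,0],[0,0,0],[0,0,0],[0,0,0],[0,0,0]], force=55)

```text
time: 5.4
position: [0.6221, 0.1436, 0.0086]
tool_rot: [-3.13, -0.27, -0.0]
ft_force: [-0.3, 0.5, 0.2]
grip_width: 0.359
```

Run:
```python
from plan import *
s,p,r=cur();print(s['qd'].round(3),s['time'],s['ft_force'],s['grip_width'],p,r.as_matrix().round(4))
```

```text
[-0.001  0.001 -0.001  0.001 -0.     0.001 -0.003] 5.4 [-0.28939258  0.46069446  0.16195635] 0.3586600969396655 [0.62205026 0.14356819 0.00862111] [[ 9.853e-01  1.710e-01  1.000e-04]
 [ 1.710e-01 -9.853e-01  1.000e-04]
 [ 1.000e-04 -0.000e+00 -1.000e+00]]
```

Call:
move_arm(jaw=[255,255,255,255,255], slide=[[0,0,0],[0,0,0],[0,0,0],[0,0,0],[0,0,0]], dr=[[0,0,0],[0,0,0],[0,0,0],[0,0,0],[0,0,0]], force=55)

```text
time: 5.9
position: [0.6219, 0.144, 0.0086]
tool_rot: [-3.129, -0.27, -0.0]
ft_force: [-0.0, 0.9, -0.0]
grip_width: 0.111
```

Run:
```python
from plan import *
s,p,r=cur();print(s['time'],s['ft_force'],s['grip_width'],p,r.as_rotvec())
```

```text
5.9 [-0.01467603  0.88002536 -0.01012756] 0.11057638448259693 [0.6219489  0.14400102 0.00858446] [-3.12947672e+00 -2.70042230e-01 -3.43694403e-05]
```

The plate is gripped: the opening reads 9.7 mm against the 10 mm fin. I'll lift it and carry it.

```bash
cat >> plan.py <<'E'
J=np.array([.5727,-.1681,0]);JY=16.75
OFF=np.array([0,0,.0086]) # TCP in plate frame
FL=R.from_matrix(np.diag([1.,-1,-1]))
JR=R.from_euler('z',JY,degrees=True)
def tcp(nose,t,off=None):
    off=OFF if off is None else off
    Rp=JR*R.from_euler('y',-t)
    o=J+JR.apply(np.array(nose)/1000.)-Rp.apply([-.088,0,0])
    return o+Rp.apply(off),Rp*FL
def where(p,r,off=None):
    off=OFF if off is None else off
    Rp=r*FL.inv();o=p-Rp.apply(off);n=o+Rp.apply([-.088,0,0])
    RJ=JR.inv()*Rp;m=RJ.as_matrix()
    return dict(nose=(JR.inv().apply(n-J)*1000).round(2),org=(JR.inv().apply(o-J)*1000).round(2),tilt=round(float(np.arctan2(m[2,0],m[0,0])),4),yaw=round(float(np.rad2deg(np.arctan2(m[1,0],m[0,0]))),2),roll=round(float(np.rad2deg(np.arctan2(m[2,1],m[2,2]))),2))
def goto(nose,t,n=1):
    s,p,r=cur();print('t',s['time'],'F',(JR.inv().apply(s['ft_force'])).round(2),'M',(JR.inv().apply(s['torque'])).round(2),'w',round(s['grip_width'],3));print(where(p,r))
    P,Q=tcp(nose,t);o,d,ds=rows(p,r,P,Q,n);print('total slide',ds,'dr',[round(x*n,2) for x in d])
    if n>1:
        for a in o:print(a)
E
python3 - <<'E'
from plan import *
P,Q=tcp((-130,0,150),0);print(P)
s,p,r=cur();print(rows(p+[0,0,.11],r,P,Q,12))
E
```

```text
[ 0.532482   -0.18020424  0.1586    ]
([[-1.2, 2.53, -0.33], [-1.22, 2.52, -0.33], [-1.25, 2.51, -0.33], [-1.27, 2.5, -0.33], [-1.3, 2.48, -0.33], [-1.32, 2.47, -0.33], [-1.35, 2.46, -0.33], [-1.37, 2.44, -0.33], [-1.4, 2.43, -0.33], [-1.42, 2.42, -0.33], [-1.44, 2.4, -0.33], [-1.47, 2.39, -0.33]], [-0.0, -0.0, -0.57], array([-14.37,  30.41,  -4.02]))
```

Call:
move_arm(jaw=[255,255,255,255,255], slide=[[0,0,-1],[0,0,-2],[0,0,-3],[0,0,-3],[0,0,-2]], dr=[[0,0,0],[0,0,0],[0,0,0],[0,0,0],[0,0,0]])

```text
time: 6.4
position: [0.6226, 0.1429, 0.121]
tool_rot: [3.13, 0.268, 0.003]
ft_force: [-0.3, -0.4, -3.4]
grip_width: 0.111
```

Call:
move_arm(jaw=[255,255,255,255,255], slide=[[-0.6,1.3,-0.5],[-1.2,2.5,-0.5],[-1.2,2.5,-0.5],[-1.3,2.5,-0.5],[-1.3,2.5,-0.5]], dr=[[0,0,-0.6],[0,0,-0.6],[0,0,-0.6],[0,0,-0.6],[0,0,-0.6]])

```text
time: 6.9
position: [0.587, 0.019, 0.1424]
tool_rot: [3.121, 0.351, -0.004]
ft_force: [0.6, 0.1, -3.2]
grip_width: 0.11
```

Call:
move_arm(jaw=[255,255,255,255,255], slide=[[-1.3,2.5,-0.5],[-1.3,2.5,-0.5],[-1.3,2.5,-0.5],[-1.4,2.5,0],[-1.4,2.4,0]], dr=[[0,0,-0.6],[0,0,-0.6],[0,0,-0.6],[0,0,-0.6],[0,0,-0.6]])

```text
time: 7.4
position: [0.5518, -0.1173, 0.1575]
tool_rot: [-3.112, -0.432, 0.004]
ft_force: [-0.0, -0.0, -2.8]
grip_width: 0.111
```

Call:
move_arm(jaw=[255,255,255,255,255], slide=[[-1.4,2.4,0],[-1.2,2.4,0],[-0.6,1.2,0],[0,0,0],[0,0,0]], dr=[[0,0,-0.5],[0,0,-0.5],[0,0,0],[0,0,0],[0,0,0]])

```text
time: 7.9
position: [0.5399, -0.1802, 0.158]
tool_rot: [-3.106, -0.46, 0.001]
ft_force: [0.1, 0.2, -3.8]
grip_width: 0.109
```

Run:
```python
from plan import *
goto((-130,0,150),0.39)
print(get_state()['joint_positions'].round(2))
```

```text
t 7.9 F [ 0.17  0.19 -3.82] M [0.06 0.12 0.03] w 0.109
{'nose': array([-122.92,   -2.3 ,  149.4 ]), 'org': array([-34.92,  -2.13, 149.36]), 'tilt': -0.0004, 'yaw': 0.11, 'roll': 0.09}
total slide [-1.7  -0.22 -3.34] dr [-0.11, 22.37, 0.09]
[-0.34  0.22  0.71  1.76 -0.16  1.21 -0.87]
```

Call:
move_arm(jaw=[255,255,255,255,255], slide=[[-0.3,-0.2,-0.7],[-0.3,0,-0.7],[-0.3,0,-0.7],[-0.4,0,-0.7],[-0.4,0,-0.6]], dr=[[0,4.5,0],[0,4.5,0],[0,4.5,0],[0,4.5,0],[0,4.4,0]])

```text
time: 8.4
position: [0.5189, -0.1836, 0.1895]
tool_rot: [-2.991, -0.448, -0.597]
ft_force: [-0.0, 0.4, -2.5]
grip_width: 0.112
```

Call:
move_arm(jaw=[255,255,255], slide=[[0,0,0],[0,0,0],[0,0,0]], dr=[[0,0,0],[0,0,0],[0,0,0]])

```text
time: 8.7
position: [0.5197, -0.1842, 0.1892]
tool_rot: [-2.994, -0.448, -0.591]
ft_force: [-0.4, 0.5, -3.6]
grip_width: 0.109
```

Run:
```python
from plan import *
goto((-130,0,100),0.39)
print(get_state()['joint_positions'].round(2))
for n in("top","side"):
    im,dd=get_image(n);np.savez(f"{n}2.npz",p=im,d=dd)
    q=proj(n,JR.apply([[-.07,0,.1]])+J)[0].astype(int);u,v=q-[75,60]
    cv2.imwrite(f"pics/{n}2.png",cv2.resize(im[v:v+120,u:u+160,::-1],None,fx=5,fy=5,interpolation=cv2.INTER_CUBIC));print(n,u,v)
```

```text
t 8.7 F [-0.22  0.55 -3.58] M [-0.03  0.85 -0.02] w 0.109
{'nose': array([-133.51,   -0.51,  147.76]), 'org': array([-5.211e+01, -1.300e-01,  1.812e+02]), 'tilt': 0.3897, 'yaw': 0.27, 'roll': -0.03}
total slide [-1.49 -0.01  4.55] dr [-0.08, 0.02, 0.25]
[-0.31 -0.13  0.74  2.03 -0.21  0.92 -0.74]
top 311 174
side 262 127
```

View pics/top2.png

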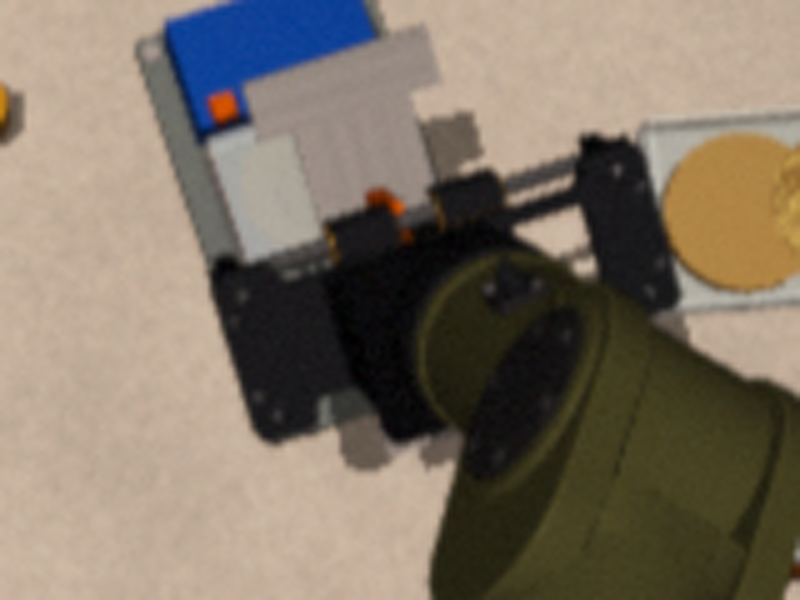

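View pics/side2.png

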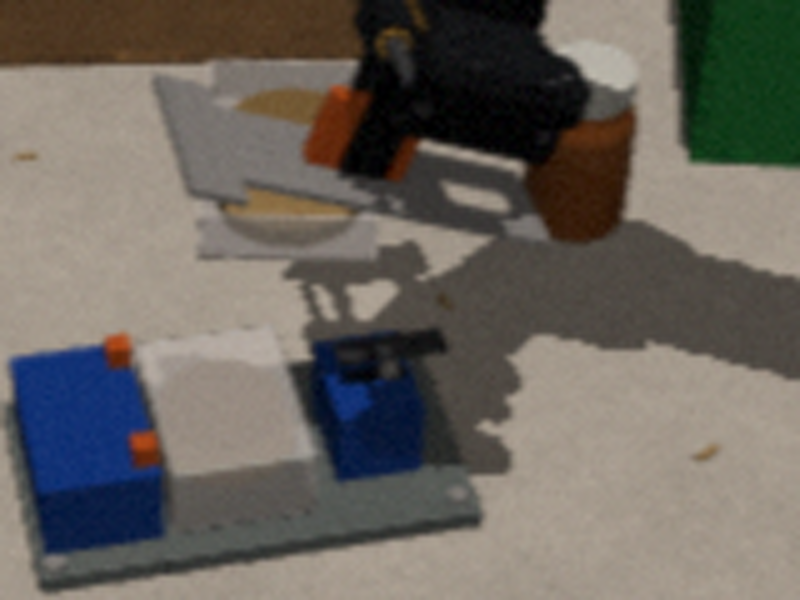

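Run:
```python
from plan import *
s,p,r=cur();Rp=r*FL.inv();o=p-Rp.apply(OFF)
for n in("top","side"):
    z=np.load(f"{n}2.npz");C=cloud(n,z['d']);X=Rp.inv().apply((C-o).reshape(-1,3))*1000
    ok=(z['d'].ravel()>0)&(abs(X[:,0])<115)&(abs(X[:,1])<70)&(X[:,2]>-8)&(X[:,2]<14)
    # plate surface: between fin and shoulders
    a=ok&(X[:,0]>30)&(X[:,0]<85)&(abs(X[:,1])<26)
    A=np.c_[np.ones(a.sum()),X[a][:,:2]];c=np.linalg.lstsq(A,X[a][:,2],rcond=None)[0];print(n,a.sum(),'top surf z at (0),slopes',c.round(4))
    b=ok&(X[:,0]>68)&(X[:,0]<86);print(' y ext',np.percentile(X[b][:,1],[0,2,98,100]).round(1))
    b=ok&(X[:,0]>35)&(X[:,0]<55)&(X[:,1]>0);print(' y+ ext mid',np.percentile(X[b][:,1],[98,100]).round(1))
    b=ok&(X[:,0]>0)&(abs(X[:,1])<35)&(X[:,2]<10);print(' x end',np.percentile(X[b][:,0],[98,99.5,100]).round(1))
    # nose end
    b=ok&(X[:,0]<-60)&(X[:,2]<10);print(' x nose',b.sum(),np.percentile(X[b][:,0],[0,1,5]).round(1) if b.sum() else '')
    # overlay
    out=np.array([[-100,-28,4],[62,-28,4],[62,-44,4],[90,-44,4],[90,44,4],[62,44,4],[62,28,4],[-100,28,4]])/1000
    eye=np.array([[-88,-11,4],[-50.5,-11,4],[-50.5,11,4],[-88,11,4]])/1000;fin=np.array([[-25,5,42],[25,5,42],[25,5,4],[-25,5,4]])/1000
    q=proj(n,JR.apply([[-.07,0,.1]])+J)[0].astype(int);u,v=q-[75,60]
    im=cv2.resize(z['p'][v:v+120,u:u+160,::-1],None,fx=5,fy=5,interpolation=cv2.INTER_CUBIC)
    for P in(out,eye,fin): cv2.polylines(im,[np.round((proj(n,Rp.apply(P)+o)-[u,v]+.5)*5-.5).astype(np.int32)],True,(0,255,0),1)
    cv2.imwrite(f"pics/{n}2o.png",im)
```

```text
top 536 top surf z at (0),slopes [ 2.6579  0.0035 -0.0066]
 y ext [-45.5 -43.5  41.6  43.2]
 y+ ext mid [26.3 27.3]
 x end [90.3 91.  91.7]
 x nose 29 [-99.7 -99.5 -99.2]
side 275 top surf z at (0),slopes [4.3736e+00 2.0000e-04 1.4000e-03]
 y ext [-46.1 -43.5  45.   45.8]
 y+ ext mid [29.3 31.1]
 x end [93.  94.  95.1]
 x nose 161 [-98.  -96.8 -94.8]
```

View pics/side2o.png

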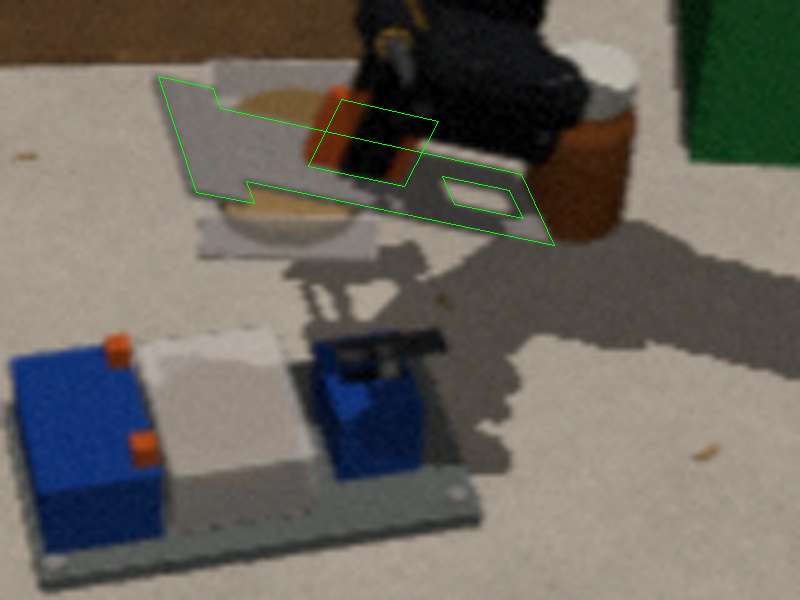

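View pics/top2o.png

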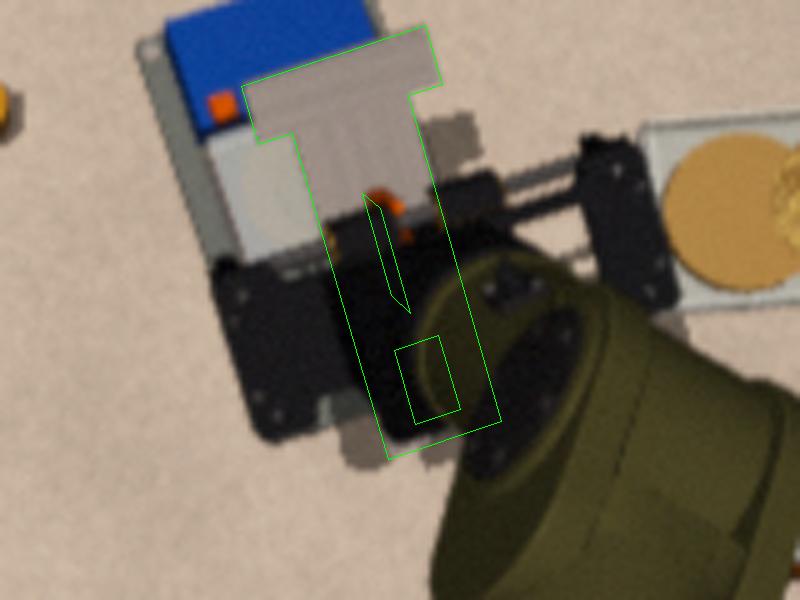

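The overlay matches the real plate, so it hasn't slipped in the hand. It is tilted 0.39 rad with the eye end low. I'll come down on the stud-end side.

Run:
```python
from plan import *
goto((-122,0,85),0.39)
```

```text
t 8.8 F [-0.43  0.57 -2.92] M [-0.02  0.93  0.04] w 0.107
{'nose': array([-133.78,   -0.92,  147.56]), 'org': array([-52.37,  -0.57, 180.96]), 'tilt': 0.3893, 'yaw': 0.24, 'roll': -0.05}
total slide [-1.28 -0.06  6.23] dr [-0.05, 0.04, 0.23]
```

Call:
move_arm(jaw=[255,255,255,255,255], slide=[[-0.3,-0.1,1.5],[-0.3,0,1.5],[-0.3,0,1.5],[-0.3,0,1.5],[-0.1,0,0.2]], dr=[[0,0,0.2],[0,0,0],[0,0,0],[0,0,0],[0,0,0]])

```text
time: 9.3
position: [0.5288, -0.1801, 0.1244]
tool_rot: [-2.995, -0.441, -0.585]
ft_force: [-0.8, 0.0, -3.5]
grip_width: 0.108
```

Call:
move_arm(jaw=[255,255,255], slide=[[0,0,0],[0,0,0],[0,0,0]], dr=[[0,0,0],[0,0,0],[0,0,0]])

```text
time: 9.6
position: [0.5302, -0.1816, 0.1278]
tool_rot: [-2.995, -0.438, -0.595]
ft_force: [-0.2, 0.8, -4.1]
grip_width: 0.108
```

```bash
cat > look.py <<'E'
from plan import *
import sys
def look(tag,cams=("side","top")):
    s,p,r=cur();Rp=r*FL.inv();o=p-Rp.apply(OFF)
    for n in cams:
        im,dd=get_image(n);np.savez(f"{n}{tag}.npz",p=im,d=dd)
        q=proj(n,JR.apply([[-.04,0,.08]])+J)[0].astype(int);u,v=q-[67,50]
        I=cv2.resize(im[v:v+100,u:u+134,::-1],None,fx=5.9,fy=5.9,interpolation=cv2.INTER_CUBIC)
        k=5.9
        out=np.array([[-100,-28,4],[62,-28,4],[62,-44,4],[90,-44,4],[90,44,4],[62,44,4],[62,28,4],[-100,28,4]])/1000
        eye=np.array([[-88,-11,4],[-50.5,-11,4],[-50.5,11,4],[-88,11,4]])/1000
        for P in(out,eye): cv2.polylines(I,[np.round((proj(n,Rp.apply(P)+o)-[u,v]+.5)*k-.5).astype(np.int32)],True,(0,255,0),1)
        cv2.imwrite(f"pics/{n}{tag}.png",I)
E
python3 - <<'E'
from look import *
goto((-122,0,63),0.39);print(get_state()['joint_positions'].round(2))
look('3',("side",))
E
```

```text
t 9.6 F [ 0.06  0.83 -4.13] M [-0.    0.88  0.06] w 0.108
{'nose': array([-122.64,   -0.53,   86.23]), 'org': array([-41.32,  -0.67, 119.88]), 'tilt': 0.3924, 'yaw': -0.1, 'roll': 0.04}
total slide [-0.83 -0.07  2.19] dr [0.0, -0.14, -0.09]
[-0.33 -0.02  0.78  2.09 -0.35  0.8  -0.61]
```

View pics/side3.png

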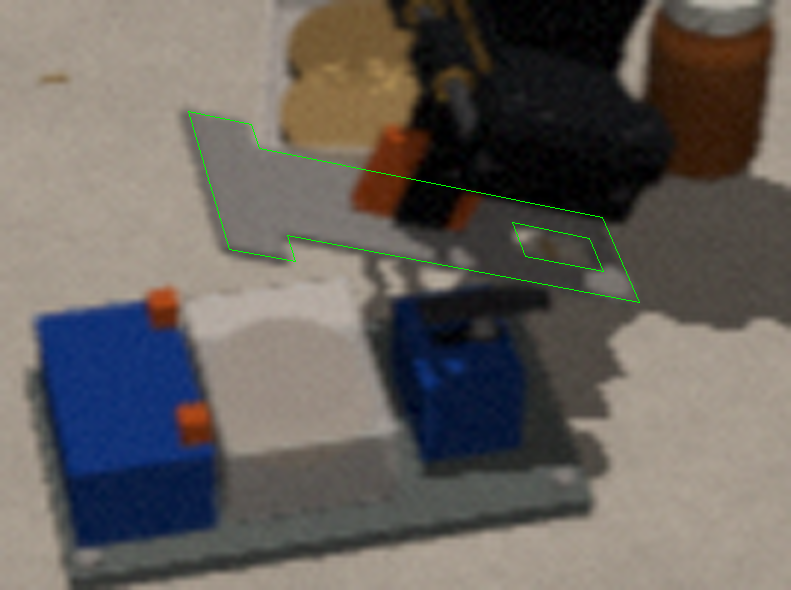

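The overlay is still aligned with the plate. The nose is outside the head's stud end, and the stem shows at about (485,328). I'll descend to 63 mm.

Call:
move_arm(jaw=[255,255,255,255,255], slide=[[-0.3,-0.1,0.8],[-0.3,0,0.8],[-0.2,0,0.6],[0,0,0],[0,0,0]], dr=[[0,0,0],[0,0,0],[0,0,0],[0,0,0],[0,0,0]])

```text
time: 10.15
position: [0.5299, -0.1801, 0.103]
tool_rot: [-2.995, -0.438, -0.591]
ft_force: [-0.5, -0.5, -3.0]
grip_width: 0.107
```

Call:
move_arm(jaw=[255,255], slide=[[0,0,0],[0,0,0]], dr=[[0,0,0],[0,0,0]])

```text
time: 10.35
position: [0.5305, -0.1802, 0.1038]
tool_rot: [-2.995, -0.438, -0.594]
ft_force: [-0.5, -0.4, -3.3]
grip_width: 0.11
```

Run:
```python
from look import *
goto((-100,0,63),0.39);print(get_state()['joint_positions'].round(2))
look('4',("side",))
```

```text
t 10.35 F [-0.54 -0.21 -3.28] M [-0.01  0.93 -0.01] w 0.11
{'nose': array([-122.  ,    0.74,   62.27]), 'org': array([-40.66,   0.57,  95.86]), 'tilt': 0.3917, 'yaw': -0.12, 'roll': 0.06}
total slide [2.06 0.05 0.79] dr [-0.02, -0.09, -0.11]
[-0.32  0.02  0.79  2.12 -0.41  0.76 -0.55]
```

View pics/side4.png

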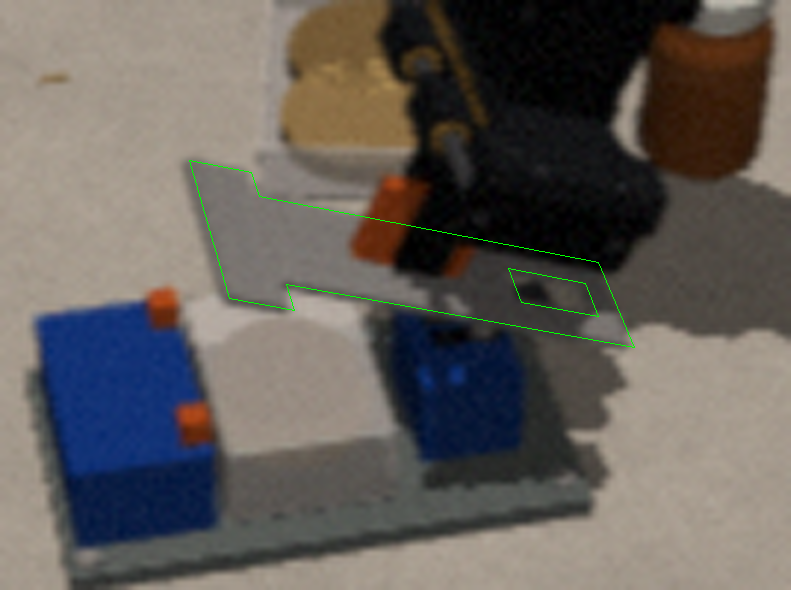

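The head's end shows inside the eye at about (530,293), and there is no contact force. I'll draw the plate towards the tail in small steps.

Call:
move_arm(jaw=[255,255,255,255,255], slide=[[0.5,0.05,0.2],[0.5,0,0.2],[0.5,0,0.2],[0.5,0,0.2],[0,0,0]], dr=[[0,0,0],[0,0,0],[0,0,0],[0,0,0],[0,0,0]])

```text
time: 10.9
position: [0.5518, -0.1738, 0.1037]
tool_rot: [-2.995, -0.44, -0.593]
ft_force: [0.7, -0.0, -3.0]
grip_width: 0.109
```

Call:
move_arm(jaw=[255,255], slide=[[0,0,0],[0,0,0]], dr=[[0,0,0],[0,0,0]])

```text
time: 11.1
position: [0.5507, -0.1745, 0.1035]
tool_rot: [-2.995, -0.438, -0.592]
ft_force: [-0.1, 0.8, -4.2]
grip_width: 0.111
```

Run:
```python
from look import *
goto((-88,0,62.7),0.39)
```

```text
t 11.1 F [ 0.12  0.83 -4.23] M [-0.01  0.93  0.02] w 0.111
{'nose': array([-101.01,    0.42,   62.04]), 'org': array([-19.64,   0.23,  95.55]), 'tilt': 0.3907, 'yaw': -0.14, 'roll': 0.09}
total slide [1.23 0.02 0.44] dr [-0.04, -0.04, -0.13]
```

Call:
move_arm(jaw=[255,255,255,255,255], slide=[[0.4,0,0.14],[0.4,0,0.14],[0.25,0,0.08],[0,0,0],[0,0,0]], dr=[[0,0,0],[0,0,0],[0,0,0],[0,0,0],[0,0,0]])

```text
time: 11.6
position: [0.5615, -0.1712, 0.1042]
tool_rot: [-2.995, -0.438, -0.592]
ft_force: [-0.8, -0.5, -3.6]
grip_width: 0.11
```

Run:
```python
from look import *
goto((-83,0,62.5),0.39)
look('5')
```

```text
t 11.6 F [-0.91 -0.23 -3.61] M [-0.04  0.96  0.02] w 0.11
{'nose': array([-89.67,   0.42,  62.77]), 'org': array([-8.31,  0.27, 96.29]), 'tilt': 0.3907, 'yaw': -0.11, 'roll': 0.08}
total slide [0.61 0.03 0.29] dr [-0.04, -0.04, -0.1]
```

View pics/side5.png

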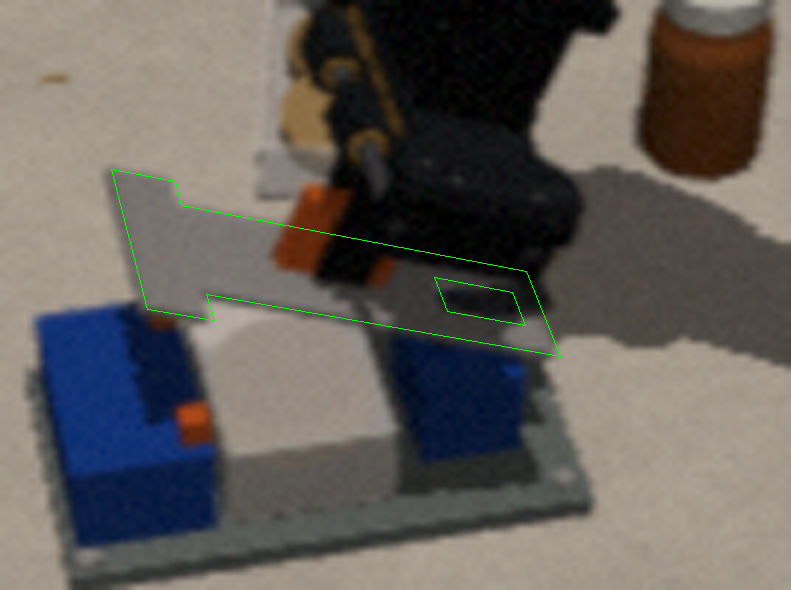

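The nose bar is under the head. From here I'll feel for the stem.

Call:
move_arm(jaw=[255,255,255,255,255], slide=[[0.2,0.03,0.08],[0.1,0,0.05],[0,0,0],[0,0,0],[0,0,0]], dr=[[0,0,0],[0,0,0],[0,0,0],[0,0,0],[0,0,0]])

```text
time: 12.2
position: [0.5647, -0.1705, 0.1042]
tool_rot: [-2.995, -0.438, -0.593]
ft_force: [-0.6, 0.5, -3.3]
grip_width: 0.11
```

Run:
```python
from look import *
goto((-83,0,62.5),0.39)
```

```text
t 12.2 F [-0.43  0.66 -3.31] M [-0.02  0.87  0.  ] w 0.11
{'nose': array([-86.46,   0.15,  62.72]), 'org': array([-5.090e+00, -3.000e-02,  9.625e+01]), 'tilt': 0.3909, 'yaw': -0.12, 'roll': 0.09}
total slide [ 0.31 -0.    0.16] dr [-0.04, -0.05, -0.11]
```

Call:
move_arm(jaw=[255,255,255], slide=[[0.1,0,0.04],[0,0,0],[0,0,0]], dr=[[0,0,0],[0,0,0],[0,0,0]])

```text
time: 12.5
position: [0.5658, -0.1702, 0.1043]
tool_rot: [-2.995, -0.438, -0.593]
ft_force: [-0.0, -0.7, -2.7]
grip_width: 0.111
```

Run:
```python
from look import *
goto((-83,0,62.5),0.39)
```

```text
t 12.5 F [-0.23 -0.71 -2.75] M [-0.02  0.88 -0.  ] w 0.111
{'nose': array([-85.27,   0.14,  62.78]), 'org': array([-3.910e+00, -3.000e-02,  9.632e+01]), 'tilt': 0.391, 'yaw': -0.12, 'roll': 0.08}
total slide [ 0.2  -0.    0.12] dr [-0.04, -0.06, -0.11]
```

Call:
move_arm(jaw=[255,255,255], slide=[[0.1,0,0.04],[0,0,0],[0,0,0]], dr=[[0,0,0],[0,0,0],[0,0,0]])

```text
time: 12.8
position: [0.5669, -0.1699, 0.1043]
tool_rot: [-2.995, -0.438, -0.593]
ft_force: [0.5, 0.3, -2.9]
grip_width: 0.109
```

Run:
```python
from look import *
goto((-83,0,62.5),0.39)
```

```text
t 12.8 F [ 0.6   0.18 -2.92] M [-0.07  0.9  -0.04] w 0.109
{'nose': array([-84.18,   0.15,  62.79]), 'org': array([-2.830e+00, -2.000e-02,  9.633e+01]), 'tilt': 0.391, 'yaw': -0.12, 'roll': 0.08}
total slide [ 0.1  -0.    0.08] dr [-0.04, -0.06, -0.11]
```

Call:
move_arm(jaw=[255,255,255], slide=[[0.1,0,0.04],[0,0,0],[0,0,0]], dr=[[0,0,0],[0,0,0],[0,0,0]])

```text
time: 13.1
position: [0.5679, -0.1696, 0.1043]
tool_rot: [-2.995, -0.438, -0.593]
ft_force: [0.0, -0.1, -2.6]
grip_width: 0.11
```

Run:
```python
from look import *
goto((-83,0,62.5),0.39)
```

```text
t 13.1 F [-0.01 -0.14 -2.64] M [-0.02  0.93 -0.03] w 0.11
{'nose': array([-83.14,   0.14,  62.79]), 'org': array([-1.780e+00, -3.000e-02,  9.632e+01]), 'tilt': 0.391, 'yaw': -0.12, 'roll': 0.09}
total slide [ 0.   -0.    0.04] dr [-0.04, -0.06, -0.11]
```

Call:
move_arm(jaw=[255,255,255], slide=[[0.1,0,0.04],[0,0,0],[0,0,0]], dr=[[0,0,0],[0,0,0],[0,0,0]])

```text
time: 13.4
position: [0.5689, -0.1693, 0.1042]
tool_rot: [-2.995, -0.438, -0.592]
ft_force: [0.6, -1.0, -3.0]
grip_width: 0.108
```

Run:
```python
from look import *
goto((-83,0,62.5),0.39)
```

```text
t 13.4 F [ 0.27 -1.16 -2.99] M [-0.    0.94  0.02] w 0.108
{'nose': array([-82.11,   0.13,  62.76]), 'org': array([-7.500e-01, -4.000e-02,  9.629e+01]), 'tilt': 0.3909, 'yaw': -0.12, 'roll': 0.08}
total slide [-0.09 -0.   -0.  ] dr [-0.04, -0.05, -0.11]
```

Call:
move_arm(jaw=[255,255,255], slide=[[0.05,0,0.02],[0,0,0],[0,0,0]], dr=[[0,0,0],[0,0,0],[0,0,0]])

```text
time: 13.7
position: [0.5692, -0.1692, 0.1041]
tool_rot: [-2.995, -0.438, -0.592]
ft_force: [-1.8, -0.7, -3.5]
grip_width: 0.11
```

Run:
```python
from look import *
goto((-83,0,62.5),0.39)
```

```text
t 13.7 F [-1.9  -0.16 -3.53] M [-0.03  1.26  0.02] w 0.11
{'nose': array([-81.82,   0.14,  62.66]), 'org': array([-4.400e-01, -4.000e-02,  9.616e+01]), 'tilt': 0.3906, 'yaw': -0.13, 'roll': 0.1}
total slide [-0.12 -0.   -0.03] dr [-0.05, -0.03, -0.12]
```

There is contact with the stem: at nose x ≈ -82 mm, Fx is -1.9 N and the moment has jumped. So the stem centre is at about -77 mm. I'll back off half a millimetre and level the plate about the nose.

Run:
```python
from look import *
goto((-82.5,0,62.6),0.28,5)
```

```text
t 13.7 F [-1.9  -0.16 -3.53] M [-0.03  1.26  0.02] w 0.11
{'nose': array([-81.82,   0.14,  62.66]), 'org': array([-4.400e-01, -4.000e-02,  9.616e+01]), 'tilt': 0.3906, 'yaw': -0.13, 'roll': 0.1}
total slide [-0.02 -0.    0.96] dr [-0.05, -6.35, -0.1]
[-0.0, -0.0, 0.19]
[-0.0, -0.0, 0.19]
[0.0, -0.0, 0.19]
[0.01, -0.0, 0.19]
[0.01, -0.0, 0.19]
```

Call:
move_arm(jaw=[255,255,255,255,255], slide=[[-0.06,0,-0.02],[0,0,0.24],[0,0,0.24],[0.01,0,0.24],[0.02,0,0.24]], dr=[[0,0,-0.1],[0,-1.6,0],[0,-1.6,0],[0,-1.6,0],[0,-1.6,0]])

```text
time: 14.2
position: [0.5728, -0.168, 0.0953]
tool_rot: [-3.039, -0.448, -0.424]
ft_force: [-0.3, 0.1, -3.1]
grip_width: 0.111
```

Call:
move_arm(jaw=[255,255], slide=[[0,0,0],[0,0,0]], dr=[[0,0,0],[0,0,0]])

```text
time: 14.4
position: [0.5724, -0.1681, 0.0951]
tool_rot: [-3.038, -0.448, -0.426]
ft_force: [-0.4, -0.0, -3.6]
grip_width: 0.106
```

Run:
```python
from look import *
goto((-82.6,0,62.6),0.15,5)
look('6',('side',))
```

```text
t 14.4 F [-0.4   0.1  -3.64] M [ 0.01  0.73 -0.05] w 0.106
{'nose': array([-8.249e+01,  3.000e-02,  6.260e+01]), 'org': array([2.110e+00, 6.000e-02, 8.681e+01]), 'tilt': 0.2788, 'yaw': 0.02, 'roll': 0.03}
total slide [0.03 0.01 1.13] dr [-0.05, -7.4, 0.0]
[0.01, 0.0, 0.23]
[0.01, 0.0, 0.23]
[0.02, 0.0, 0.23]
[0.02, 0.0, 0.23]
[0.03, 0.0, 0.23]
```

View pics/side6.png

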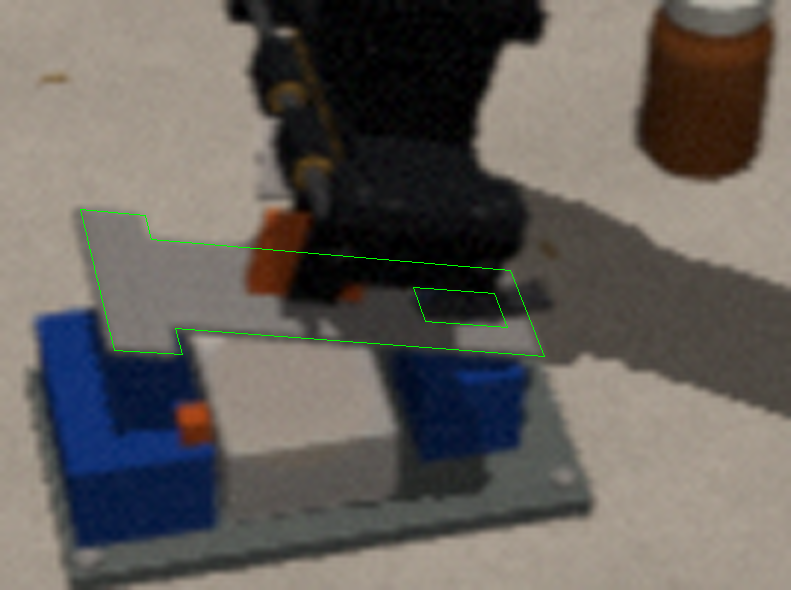

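The head now pokes out over the nose bar and there is no contact. I'll keep levelling.

Call:
move_arm(jaw=[255,255,255,255,255], slide=[[0.01,0,0.23],[0.01,0,0.23],[0.02,0,0.23],[0.02,0,0.23],[0.03,0,0.23]], dr=[[0,-1.5,0],[0,-1.5,0],[0,-1.5,0],[0,-1.5,0],[0,-1.4,0]])

```text
time: 14.95
position: [0.5759, -0.167, 0.0841]
tool_rot: [-3.078, -0.454, -0.228]
ft_force: [-0.2, 0.3, -3.7]
grip_width: 0.106
```

Call:
move_arm(jaw=[255,255], slide=[[0,0,0],[0,0,0]], dr=[[0,0,0],[0,0,0]])

```text
time: 15.15
position: [0.5756, -0.1673, 0.084]
tool_rot: [-3.078, -0.453, -0.231]
ft_force: [0.5, -0.5, -3.4]
grip_width: 0.112
```

Run:
```python
from look import *
goto((-82.8,0,62.),0.0,5)
```

```text
t 15.15 F [ 0.36 -0.64 -3.4 ] M [-0.    0.46 -0.06] w 0.112
{'nose': array([-8.273e+01, -6.000e-02,  6.242e+01]), 'org': array([ 4.290e+00, -6.000e-02,  7.554e+01]), 'tilt': 0.1496, 'yaw': 0.0, 'roll': 0.03}
total slide [ 0.02 -0.01  1.36] dr [-0.05, -8.55, 0.0]
[0.0, -0.0, 0.27]
[0.01, -0.0, 0.27]
[0.02, -0.0, 0.27]
[0.03, -0.0, 0.27]
[0.04, -0.0, 0.27]
```

Call:
move_arm(jaw=[255,255,255,255,255], slide=[[0,0,0.27],[0.01,0,0.27],[0.02,0,0.27],[0,0,0],[0,0,0]], dr=[[0,-1.7,0],[0,-1.7,0],[0,-1.7,0],[0,0,0],[0,0,0]])

```text
time: 15.65
position: [0.577, -0.1668, 0.076]
tool_rot: [-3.097, -0.457, -0.094]
ft_force: [0.1, -0.1, -3.4]
grip_width: 0.113
```

Run:
```python
from look import *
goto((-82.8,0,60.),0.0,3)
look('7')
```

```text
t 15.65 F [ 0.05 -0.15 -3.44] M [-0.11  0.3  -0.07] w 0.113
{'nose': array([-82.86,  -0.  ,  62.08]), 'org': array([4.980e+00, 3.000e-02, 6.741e+01]), 'tilt': 0.0606, 'yaw': 0.02, 'roll': 0.03}
total slide [0.03 0.   0.74] dr [-0.03, -3.48, 0.03]
[0.01, 0.0, 0.25]
[0.01, 0.0, 0.25]
[0.02, 0.0, 0.25]
```

View pics/top7.png

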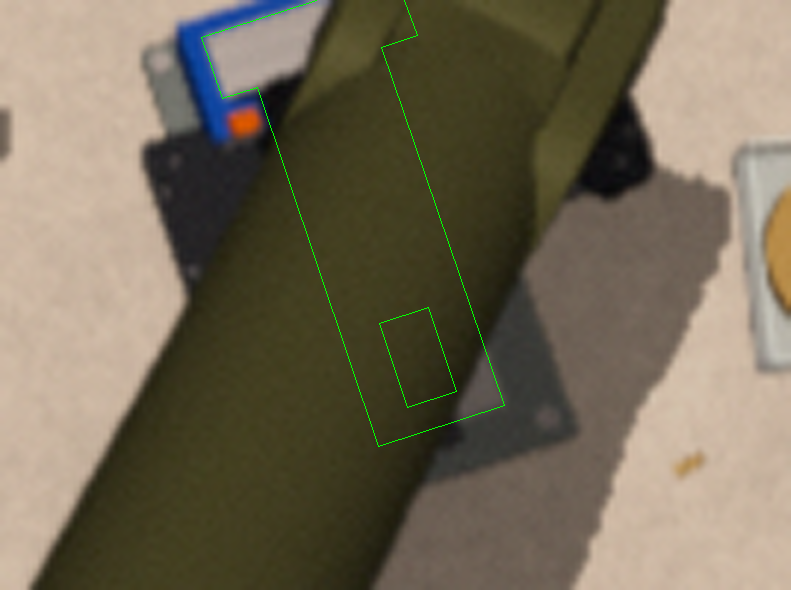

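View pics/side7.png

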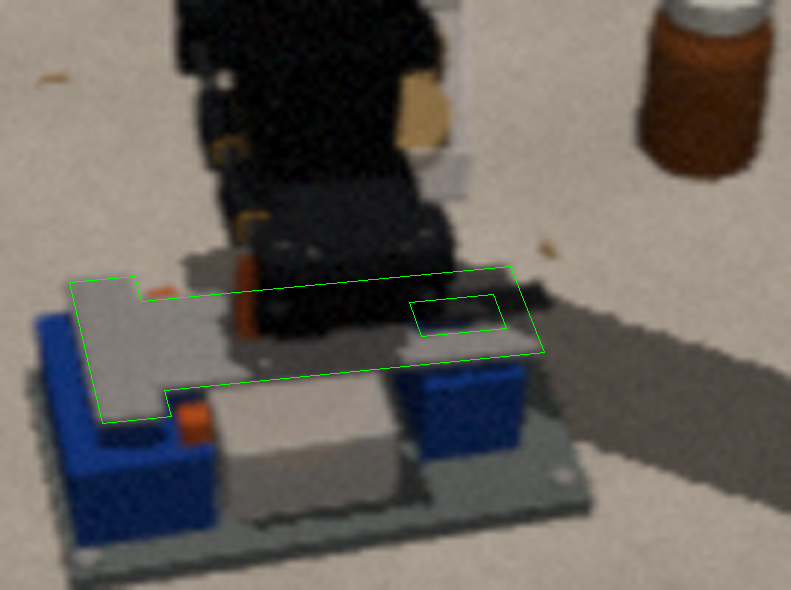

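The plate is nearly level and its narrow part lines up between the cheeks. The shoulders are just behind them, with the near cheek at about (193,420). I'll do the last levelling gently.

Call:
move_arm(jaw=[255,255,255,255,255], slide=[[0.01,0,0.2],[0.01,0,0.2],[0.02,0,0.15],[0,0,0],[0,0,0]], dr=[[0,-1.2,0],[0,-1.2,0],[0,-1.1,0],[0,0,0],[0,0,0]])

```text
time: 16.25
position: [0.5775, -0.1667, 0.0706]
tool_rot: [-3.108, -0.458, 0.001]
ft_force: [-0.4, -0.3, -3.0]
grip_width: 0.111
```

Run:
```python
from look import *
goto((-83.5,0,57),0.0)
```

```text
t 16.25 F [-0.51 -0.16 -2.95] M [ 0.01  0.18 -0.  ] w 0.111
{'nose': array([-8.299e+01, -3.000e-02,  6.206e+01]), 'org': array([5.010e+00, 1.000e-02, 6.203e+01]), 'tilt': -0.0004, 'yaw': 0.02, 'roll': 0.03}
total slide [-0.05  0.    0.5 ] dr [-0.03, 0.02, 0.02]
```

Call:
move_arm(jaw=[255,255,255,255], slide=[[-0.02,0,0.2],[-0.02,0,0.2],[0,0,0],[0,0,0]], dr=[[0,0,0],[0,0,0],[0,0,0],[0,0,0]])

```text
time: 16.65
position: [0.5768, -0.1669, 0.0668]
tool_rot: [-3.107, -0.457, 0.0]
ft_force: [-0.1, -0.7, -3.2]
grip_width: 0.108
```

Run:
```python
from look import *
goto((-83.5,0,55),0.0)
```

```text
t 16.65 F [-0.3  -0.65 -3.24] M [-0.02  0.13  0.03] w 0.108
{'nose': array([-8.368e+01,  2.000e-02,  5.821e+01]), 'org': array([ 4.32,  0.  , 58.22]), 'tilt': 0.0001, 'yaw': -0.01, 'roll': 0.05}
total slide [ 0.02 -0.    0.32] dr [-0.05, -0.01, -0.01]
```

Call:
move_arm(jaw=[255,255,255,255], slide=[[0,0,0.1],[0,0,0.1],[0,0,0],[0,0,0]], dr=[[0,0,0],[0,0,0],[0,0,0],[0,0,0]])

```text
time: 17.05
position: [0.577, -0.1668, 0.0648]
tool_rot: [-3.107, -0.458, 0.0]
ft_force: [0.2, 0.2, -3.5]
grip_width: 0.111
```

Run:
```python
from look import *
goto((-83.5,0,55),0.0)
```

```text
t 17.05 F [ 0.26  0.08 -3.52] M [-0.06  0.21 -0.03] w 0.111
{'nose': array([-83.55,  -0.  ,  56.24]), 'org': array([4.450e+00, 1.000e-02, 5.624e+01]), 'tilt': 0.0, 'yaw': 0.0, 'roll': 0.04}
total slide [0.   0.   0.12] dr [-0.04, -0.0, 0.0]
```

Call:
move_arm(jaw=[255,255,255,255,255], slide=[[0,0,0.06],[-0.1,0,0],[-0.1,0,0],[0,0,0],[0,0,0]], dr=[[0,0,0],[0,0,0],[0,0,0],[0,0,0],[0,0,0]])

```text
time: 17.55
position: [0.575, -0.1674, 0.0643]
tool_rot: [-3.107, -0.457, -0.0]
ft_force: [0.2, 0.4, -4.0]
grip_width: 0.11
```

Run:
```python
from look import *
goto((-88,0,55),0.0)
```

```text
t 17.55 F [ 0.31  0.33 -4.05] M [0.   0.17 0.  ] w 0.11
{'nose': array([-8.556e+01, -2.000e-02,  5.568e+01]), 'org': array([ 2.440e+00, -2.000e-02,  5.569e+01]), 'tilt': 0.0001, 'yaw': 0.0, 'roll': 0.04}
total slide [-0.24 -0.    0.07] dr [-0.04, -0.01, 0.0]
```

Call:
move_arm(jaw=[255,255,255,255], slide=[[-0.1,0,0],[0,0,0],[0,0,0],[0,0,0]], dr=[[0,0,0],[0,0,0],[0,0,0],[0,0,0]])

```text
time: 17.95
position: [0.5741, -0.1677, 0.0643]
tool_rot: [-3.107, -0.458, -0.0]
ft_force: [0.4, 0.2, -3.0]
grip_width: 0.11
```

Run:
```python
from look import *
goto((-88,0,55),0.0)
```

```text
t 17.95 F [ 0.43  0.09 -2.95] M [-0.04  0.17  0.05] w 0.11
{'nose': array([-8.651e+01, -2.000e-02,  5.565e+01]), 'org': array([ 1.490e+00, -1.000e-02,  5.566e+01]), 'tilt': 0.0001, 'yaw': 0.0, 'roll': 0.04}
total slide [-0.15 -0.    0.07] dr [-0.04, -0.01, 0.0]
```

Call:
move_arm(jaw=[255,255,255], slide=[[-0.1,0,0],[0,0,0],[0,0,0]], dr=[[0,0,0],[0,0,0],[0,0,0]])

```text
time: 18.25
position: [0.5731, -0.168, 0.0643]
tool_rot: [-3.107, -0.457, 0.0]
ft_force: [0.0, -0.1, -3.3]
grip_width: 0.111
```

Run:
```python
from look import *
goto((-88,0,55),0.0)
```

```text
t 18.25 F [-0.   -0.14 -3.31] M [ 0.01  0.2  -0.03] w 0.111
{'nose': array([-8.758e+01, -2.000e-02,  5.564e+01]), 'org': array([ 4.200e-01, -2.000e-02,  5.565e+01]), 'tilt': 0.0001, 'yaw': -0.0, 'roll': 0.04}
total slide [-0.04 -0.    0.07] dr [-0.04, -0.01, -0.0]
```

Call:
move_arm(jaw=[255,255,255], slide=[[-0.05,0,0],[0,0,0],[0,0,0]], dr=[[0,0,0],[0,0,0],[0,0,0]])

```text
time: 18.55
position: [0.5727, -0.1681, 0.0643]
tool_rot: [-3.107, -0.457, -0.0]
ft_force: [-0.3, -0.7, -2.8]
grip_width: 0.11
```

Run:
```python
from look import *
goto((-88,0,55),0.0)
```

```text
t 18.55 F [-0.45 -0.54 -2.8 ] M [-0.02  0.2   0.03] w 0.11
{'nose': array([-8.804e+01, -1.000e-02,  5.567e+01]), 'org': array([-4.000e-02, -1.000e-02,  5.568e+01]), 'tilt': 0.0001, 'yaw': 0.0, 'roll': 0.04}
total slide [ 0.   -0.    0.07] dr [-0.04, -0.01, 0.0]
```

Call:
move_arm(jaw=[255,255,255], slide=[[-0.05,0,0],[0,0,0],[0,0,0]], dr=[[0,0,0],[0,0,0],[0,0,0]])

```text
time: 18.85
position: [0.5722, -0.1683, 0.0643]
tool_rot: [-3.107, -0.458, 0.0]
ft_force: [-0.6, 0.1, -3.3]
grip_width: 0.116
```

Run:
```python
from look import *
goto((-88,0,55),0.0)
```

```text
t 18.85 F [-0.53  0.24 -3.35] M [-0.02  0.14  0.01] w 0.116
{'nose': array([-8.857e+01, -4.000e-02,  5.566e+01]), 'org': array([-5.700e-01, -4.000e-02,  5.567e+01]), 'tilt': 0.0001, 'yaw': 0.0, 'roll': 0.04}
total slide [ 0.06 -0.    0.07] dr [-0.04, -0.01, 0.0]
```

Call:
move_arm(jaw=[255,255,255], slide=[[-0.05,0,0],[0,0,0],[0,0,0]], dr=[[0,0,0],[0,0,0],[0,0,0]])

```text
time: 19.15
position: [0.5717, -0.1684, 0.0643]
tool_rot: [-3.107, -0.458, 0.0]
ft_force: [-0.9, 0.2, -2.7]
grip_width: 0.106
```

Run:
```python
from look import *
goto((-88,0,55),0.0)
```

```text
t 19.15 F [-0.84  0.41 -2.73] M [-0.07  0.21  0.01] w 0.106
{'nose': array([-8.904e+01, -2.000e-02,  5.565e+01]), 'org': array([-1.040e+00, -1.000e-02,  5.566e+01]), 'tilt': 0.0001, 'yaw': 0.01, 'roll': 0.04}
total slide [ 0.1  -0.    0.07] dr [-0.04, -0.0, 0.01]
```

Call:
move_arm(jaw=[255,255,255], slide=[[-0.05,0,0],[0,0,0],[0,0,0]], dr=[[0,0,0],[0,0,0],[0,0,0]])

```text
time: 19.45
position: [0.5712, -0.1686, 0.0643]
tool_rot: [-3.107, -0.458, -0.0]
ft_force: [-0.3, -0.3, -3.6]
grip_width: 0.107
```

Run:
```python
from look import *
goto((-88,0,55),0.0)
look('8',('side',))
```

```text
t 19.45 F [-0.32 -0.18 -3.63] M [-0.04  0.15 -0.04] w 0.107
{'nose': array([-8.955e+01, -5.000e-02,  5.567e+01]), 'org': array([-1.550e+00, -5.000e-02,  5.568e+01]), 'tilt': 0.0001, 'yaw': 0.0, 'roll': 0.04}
total slide [ 0.16 -0.01  0.07] dr [-0.04, -0.01, 0.0]
```

View pics/side8.png

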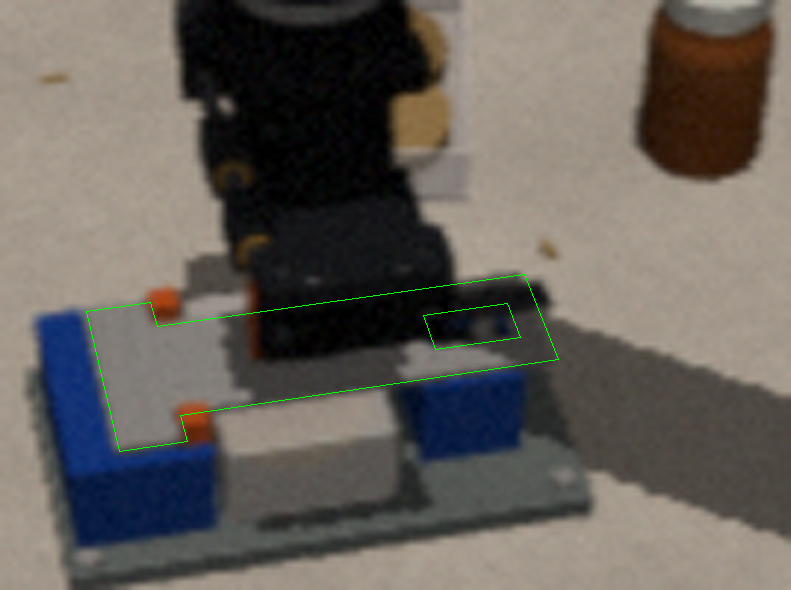

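The plate lies level with the stud in the eye, and the shoulders look almost against the cheeks at (155,303) and (185,420). There is still no contact force, so I'll continue in 0.5 mm steps.

Call:
move_arm(jaw=[255,255,255], slide=[[-0.05,0,0],[0,0,0],[0,0,0]], dr=[[0,0,0],[0,0,0],[0,0,0]])

```text
time: 19.8
position: [0.5711, -0.1686, 0.0644]
tool_rot: [-3.107, -0.458, -0.001]
ft_force: [1.3, 0.5, -3.3]
grip_width: 0.108
```

Run:
```python
from look import *
goto((-88,0,55),0.0)
```

```text
t 19.8 F [ 1.37  0.11 -3.31] M [-0.04 -0.17 -0.04] w 0.108
{'nose': array([-8.962e+01, -2.000e-02,  5.568e+01]), 'org': array([-1.620e+00, -1.000e-02,  5.575e+01]), 'tilt': 0.0008, 'yaw': 0.01, 'roll': 0.03}
total slide [ 0.16 -0.    0.08] dr [-0.03, -0.05, 0.01]
```

Call:
move_arm(jaw=[255,255,255], slide=[[-0.03,0,0],[0,0,0],[0,0,0]], dr=[[0,0,0],[0,0,0],[0,0,0]])

```text
time: 20.1
position: [0.5711, -0.1685, 0.0644]
tool_rot: [-3.107, -0.458, -0.002]
ft_force: [3.0, 1.2, -4.6]
grip_width: 0.113
```

Run:
```python
from look import *
goto((-88,0,55),0.0)
```

```text
t 20.1 F [ 3.27  0.31 -4.6 ] M [-0.16 -0.62 -0.  ] w 0.113
{'nose': array([-89.62,  -0.  ,  55.67]), 'org': array([-1.620e+00,  3.000e-02,  5.578e+01]), 'tilt': 0.0012, 'yaw': 0.02, 'roll': 0.02}
total slide [0.16 0.   0.08] dr [-0.02, -0.07, 0.02]
```

The shoulders are against the cheeks (Fx +3.3 N). I'll ease off slightly and seat the plate on the decks.

Call:
move_arm(jaw=[255,255,255], slide=[[0.05,0,0.04],[0,0,0],[0,0,0]], dr=[[0,0,0],[0,0,0],[0,0,0]])

```text
time: 20.4
position: [0.5711, -0.1686, 0.064]
tool_rot: [-3.107, -0.458, -0.001]
ft_force: [2.7, 0.8, -2.6]
grip_width: 0.111
```

Run:
```python
from look import *
goto((-89.6,0,55),0.0)
```

```text
t 20.4 F [ 2.83  0.03 -2.64] M [ 0.04 -0.47 -0.01] w 0.111
{'nose': array([-8.963e+01,  1.000e-02,  5.539e+01]), 'org': array([-1.630e+00,  1.000e-02,  5.543e+01]), 'tilt': 0.0005, 'yaw': 0.0, 'roll': 0.04}
total slide [0.   0.   0.04] dr [-0.04, -0.03, 0.0]
```

Call:
move_arm(jaw=[255,255,255], slide=[[0,0,0.03],[0,0,0],[0,0,0]], dr=[[0,0,0],[0,0,0],[0,0,0]])

```text
time: 20.7
position: [0.5711, -0.1687, 0.0637]
tool_rot: [-3.107, -0.458, -0.001]
ft_force: [2.0, 1.1, -0.8]
grip_width: 0.108
```

Run:
```python
from look import *
goto((-89.6,0,55),0.0)
```

```text
t 20.7 F [ 2.19  0.47 -0.75] M [ 0.11 -0.48 -0.06] w 0.108
{'nose': array([-89.67,  -0.1 ,  55.1 ]), 'org': array([-1.67, -0.1 , 55.14]), 'tilt': 0.0005, 'yaw': 0.0, 'roll': 0.03}
total slide [ 0.01 -0.01  0.01] dr [-0.03, -0.03, 0.0]
```

Call:
move_arm(jaw=[255,255,120,120,120], slide=[[0.03,0,0.01],[0,0,0],[0,0,0],[0,0,0],[0,0,0]], dr=[[0,0,0],[0,0,0],[0,0,0],[0,0,0],[0,0,0]])

```text
time: 21.2
position: [0.5708, -0.1691, 0.0635]
tool_rot: [-3.108, -0.457, 0.001]
ft_force: [-0.8, 0.0, 0.1]
grip_width: 0.299
```

Call:
move_arm(jaw=[120,120,120,120,120], slide=[[0,0,0],[0,0,0],[0,0,0],[0,0,0],[0,0,0]], dr=[[0,0,0],[0,0,0],[0,0,0],[0,0,0],[0,0,0]])

```text
time: 21.7
position: [0.5712, -0.1686, 0.0635]
tool_rot: [-3.107, -0.458, 0.0]
ft_force: [-0.4, -0.1, -0.2]
grip_width: 0.524
```

Released. I'll lift straight up slowly, then raise clear for a view.

Call:
move_arm(jaw=[120,120,120,120,120], slide=[[0,0,-1],[0,0,-2],[0,0,-3],[0,0,-3],[0,0,-3]], dr=[[0,0,0],[0,0,0],[0,0,0],[0,0,0],[0,0,0]])

```text
time: 22.2
position: [0.5712, -0.1689, 0.1854]
tool_rot: [-3.108, -0.457, -0.001]
ft_force: [1.2, 0.2, 0.1]
grip_width: 0.531
```

Call:
move_arm(jaw=[120,120,120,120,120], slide=[[0,-3,-1],[0,-4,-1],[0,-4,0],[0,-4,0],[0,-4,0]], dr=[[0,0,0],[0,0,0],[0,0,0],[0,0,0],[0,0,0]])

```text
time: 22.7
position: [0.5161, 0.0145, 0.2046]
tool_rot: [-3.107, -0.457, -0.002]
ft_force: [1.1, -0.8, 0.1]
grip_width: 0.53
```

Call:
move_arm(jaw=[120,120,120,120,120], slide=[[0,-4,0],[0,-4,0],[0,-2,0],[0,0,0],[0,0,0]], dr=[[0,0,0],[0,0,0],[0,0,0],[0,0,0],[0,0,0]])

```text
time: 23.2
position: [0.488, 0.1084, 0.2042]
tool_rot: [-3.108, -0.458, -0.001]
ft_force: [-0.4, 0.4, -0.5]
grip_width: 0.53
```

```bash
cat > fin.py <<'E'
from fit2 import *
from scipy.optimize import minimize
I={}
for n in("top","side"):
    im,d=get_image(n);I[n]=im;np.savez(f"{n}9.npz",p=im,d=d)
    C=cloud(n,d)
    Jp=np.array([.5727,-.1681]);a=np.deg2rad(16.75);c,s=np.cos(a),np.sin(a)
    X=(C[...,0]-Jp[0])*c+(C[...,1]-Jp[1])*s;Y=-(C[...,0]-Jp[0])*s+(C[...,1]-Jp[1])*c
    m=(X>64)&(X<88)&(abs(Y)<40)&(d>0);m2=(X>30)&(X<85)&(abs(Y)<25)&(d>0)&(C[...,2]<.075);m3=(X<-30)&(X>-45)&(abs(Y)<25)&(d>0)
    A=np.c_[np.ones(m2.sum()),X[m2],Y[m2]];print(n,'top z tail',np.median(C[m][:,2]),'front',np.median(C[m3][:,2]),'slope',np.linalg.lstsq(A,C[m2][:,2],rcond=None)[0].round(4))
    q=proj(n,[[.56,-.17,.06]])[0].astype(int);u,v=q-[67,50]
    cv2.imwrite(f"pics/{n}9.png",cv2.resize(im[v:v+100,u:u+134,::-1],None,fx=5.9,fy=5.9,interpolation=cv2.INTER_CUBIC))
cv2.imwrite("pics/topfull9.png",I['top'][:,:,::-1])
E
python3 fin.py; python3 -c "
from plan import *
s,p,r=cur();print(s['time'],p,s['ft_force'])"
```

```text
top top z tail nan front nan slope [0. 0. 0.]
side top z tail nan front nan slope [0. 0. 0.]
23.3 [0.48827089 0.10722302 0.20406664] [ 0.5538916  -0.9787368   0.00172511]
  return _methods._mean(a, axis=axis, dtype=dtype,
  ret = ret.dtype.type(ret / rcount)
```

View pics/top9.png

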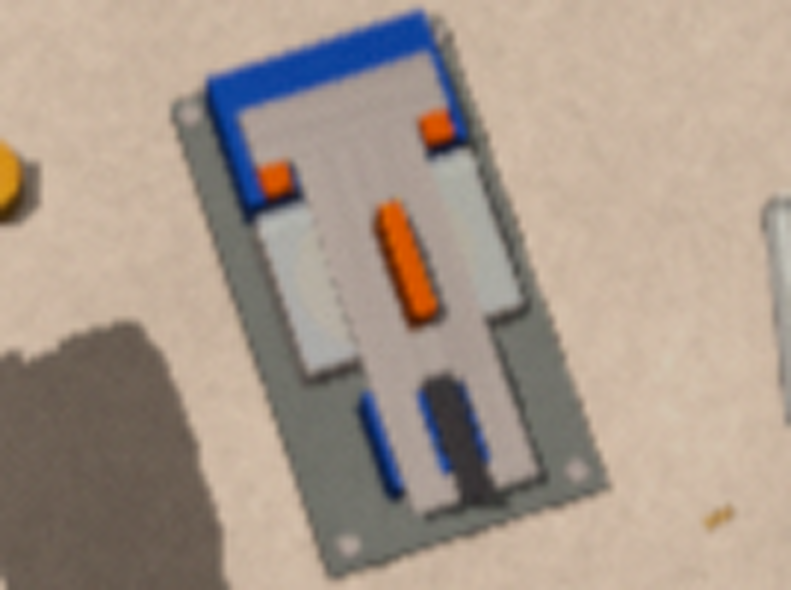

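View pics/side9.png

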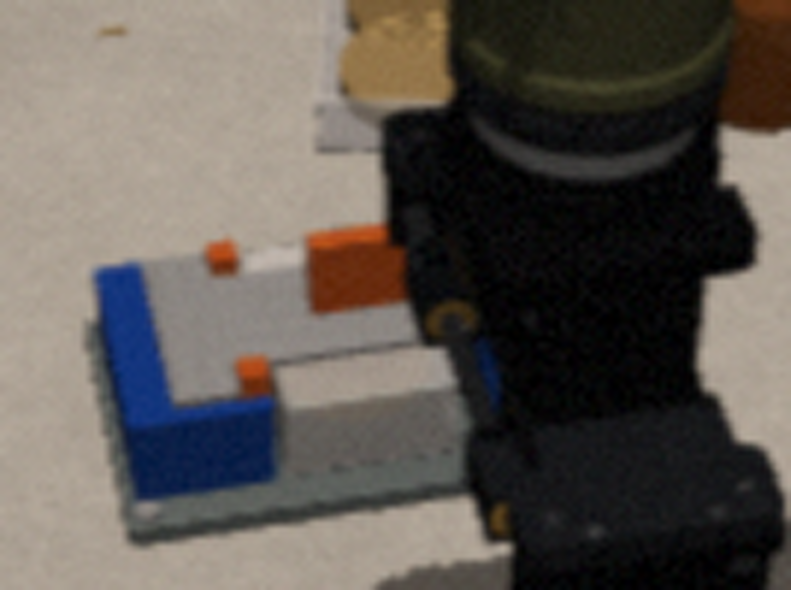

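View pics/topfull9.png

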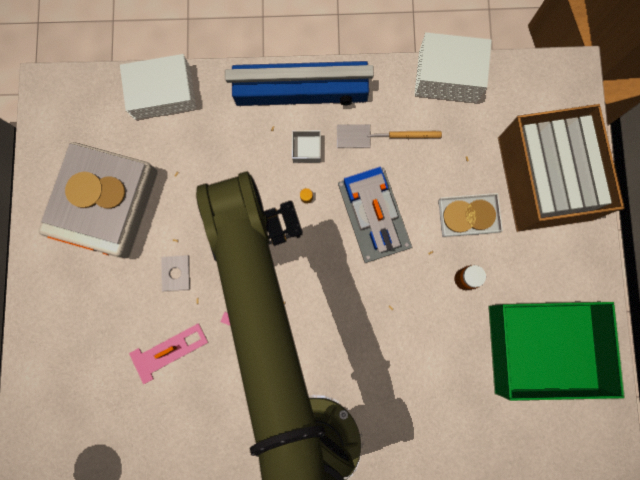

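The top view shows the plate home: shoulders against both cheeks at (275,180) and (437,130), the head across the eye at (455,430), and nothing else moved. The height check mixed units, so I'll redo it on the saved pictures.

```bash
python3 - <<'E'
from fit import *
for n in("top","side"):
    z=np.load(f"{n}9.npz");d=z['d'];C=cloud(n,d)
    a=np.deg2rad(16.75);c,s=np.cos(a),np.sin(a);x0,y0=C[...,0]-.5727,C[...,1]+.1681
    X=(x0*c+y0*s)*1000;Y=(-x0*s+y0*c)*1000;Z=C[...,2]*1000
    m=(X>32)&(X<85)&(abs(Y)<23)&(d>0);m3=(X<-28)&(X>-44)&(abs(Y)<23)&(d>0)
    A=np.c_[np.ones(m.sum()),X[m],Y[m]];print(n,'tail z',np.median(Z[m]).round(1),'front z',np.median(Z[m3]).round(1) if m3.sum() else '', np.linalg.lstsq(A,Z[m],rcond=None)[0].round(3))
E
cat > pf.py <<'E'
from fit2 import *
from scipy.optimize import minimize
n="top";im=np.load("top9.npz")['p'];w=(330,160,420,270);U=up(im,w)
def faces(q):
    cam=camera_params(n)['extrinsics'][:3,3];p=q[:3]
    J=[.57215,-.16788,.29503];o=[f for f in jf(n,[*J,-.0765,0,-.0297,.0511]) if not f[0].startswith(('hd','ca','cb'))]
    out=np.array([[-100,-28],[62,-28],[62,-44],[90,-44],[90,44],[62,44],[62,28],[-100,28]]);eye=np.array([[-88,-11],[-50.5,-11],[-50.5,11],[-88,11]])
    z=lambda a,h:T(p,np.c_[a,np.full(len(a),h)]/1000.)
    o+=[('up',z(out,59)),('eye',z(eye,59))]+boxfaces('fin',box(-25,25,-5,5,59,97),cam,p)
    return o+[f for f in jf(n,[*J,-.0765,0,-.0297,.0511]) if f[0].startswith(('hd','ca','cb'))]
f=lambda q:rcost(n,U,faces(q),w);q=np.array([.572,-.168,.295])
for st in(.004,.0015):
    s=np.vstack([q,q+np.diag([st,st,st*6])]);q=minimize(f,q,method='Nelder-Mead',options=dict(initial_simplex=s,xatol=2e-5,fatol=1e-3)).x
dx,dy=q[:2]-[.57215,-.16788];c,s=np.cos(.295),np.sin(.295);print('plate rel jig mm',(dx*c+dy*s)*1000,(-dx*s+dy*c)*1000,'dyaw',q[2]-.29503)
E
python3 pf.py
```

```text
top tail z 57.8 front z 57.6 [ 5.7787e+01  2.0000e-03 -3.3000e-02]
side tail z 60.4 front z 28.8 [ 5.9069e+01  2.0000e-02 -2.5000e-02]
plate rel jig mm 0.5069151637290819 -1.401289857198448 dyaw -0.0003817177810286343
```

The top depth has the plate level along its length. Across the width it shows a slope of about 0.03, and that needs a second look.

Run:
```python
from fit import *
def ana(n,d,lab):
    C=cloud(n,d);a=np.deg2rad(16.75);c,s=np.cos(a),np.sin(a);x0,y0=C[...,0]-.5727,C[...,1]+.1681
    X=(x0*c+y0*s)*1000;Y=(-x0*s+y0*c)*1000;Z=C[...,2]*1000
    for nm,m in (('body',(X>32)&(X<60)&(abs(Y)<22)),('shoulder',(X>66)&(X<86)&(abs(Y)<38)),('front',(X>-46)&(X<-28)&(abs(Y)<22)),('all',(((X>32)&(X<60)&(abs(Y)<22))|((X>66)&(X<86)&(abs(Y)<38))|((X>-46)&(X<-28)&(abs(Y)<22)))),('deck',(X>95)&(X<107)&(abs(Y)<45))):
        m=m&(d>0)&(Z>50)&(Z<68)
        if m.sum()<30: continue
        A=np.c_[np.ones(m.sum()),X[m],Y[m]];b=Z[m];k=np.ones(len(b),bool)
        for _ in range(3):
            co=np.linalg.lstsq(A[k],b[k],rcond=None)[0];r=b-A@co;k=abs(r)<2.5*r[k].std()
        cov=np.linalg.inv(A[k].T@A[k])*r[k].var();print(lab,n,nm,k.sum(),co.round(3),'se',np.sqrt(np.diag(cov)).round(3),'sd',r[k].std().round(2))
for n in("top","side"):
    ds=[]
    for i in range(6): ds.append(get_image(n)[1])
    D=np.array(ds);ana(n,np.where((D>0).all(0),D.mean(0),0),'now')
    ana(n,np.load(f"{n}0.npz")['d'],'start')
```

```text
now top body 170 [ 5.8379e+01 -6.0000e-03 -1.2000e-02] se [0.437 0.009 0.006] sd 0.99
now top shoulder 216 [5.7095e+01 1.3000e-02 3.0000e-03] se [1.036 0.014 0.004] sd 1.15
now top front 120 [ 5.7402e+01 -2.0000e-02 -8.0000e-03] se [0.751 0.02  0.008] sd 1.15
now top all 511 [ 5.8112e+01 -1.0000e-03 -0.0000e+00] se [0.067 0.001 0.003] sd 1.14
now top deck 157 [ 5.6848e+01 -3.0000e-02 -2.0000e-03] se [2.904 0.029 0.004] sd 1.25
start top body 135 [5.2433e+01 3.5000e-02 2.0000e-02] se [1.118 0.024 0.016] sd 2.37
start top shoulder 201 [ 5.7952e+01 -4.5000e-02  8.0000e-03] se [2.277 0.03  0.008] sd 2.43
start top all 356 [5.3884e+01 7.0000e-03 8.0000e-03] se [0.282 0.004 0.007] sd 2.42
start top deck 149 [ 5.0021e+01  4.2000e-02 -3.0000e-03] se [5.558 0.055 0.007] sd 2.35
now side body 133 [ 6.1117e+01 -1.4000e-02  2.0000e-03] se [0.329 0.007 0.004] sd 0.65
now side shoulder 167 [ 6.0701e+01 -1.0000e-03 -1.0000e-03] se [0.601 0.008 0.002] sd 0.59
now side all 299 [ 6.0464e+01  1.0000e-03 -1.0000e-03] se [0.141 0.002 0.002] sd 0.62
now side deck 120 [ 5.8396e+01 -1.9000e-02  1.0000e-03] se [1.818 0.018 0.002] sd 0.68
start side body 111 [5.3357e+01 5.4000e-02 1.0000e-02] se [0.857 0.019 0.012] sd 1.6
start side shoulder 162 [ 5.7318e+01 -1.1000e-02 -4.0000e-03] se [1.472 0.019 0.005] sd 1.4
start side front 30 [47.63  -0.193 -0.05 ] se [10.725  0.248  0.031] sd 2.15
start side all 300 [ 5.5998e+01  4.0000e-03 -1.0000e-03] se [0.165 0.003 0.005] sd 1.55
start side deck 117 [ 6.0325e+01 -3.6000e-02  4.0000e-03] se [4.072 0.04  0.005] sd 1.49
```

Averaged depth puts the plate level to within about 0.003 rad on both axes, and its top about 4 mm above the deck. The 0.03 slope was noise. I'll hand in.

```bash
python3 -c "
from bench import *
s=get_state();print(s['time'],s['ft_force']);print(close_job())"
```

```text
23.9 [ 0.12455005 -0.52657555  0.56146234]
the job is handed in; nothing more can be done
None
```

The latch plate is home on the jig and let go; I handed the job in at 23.9 s of the 56 s allowed. No verdict was reported, so the results below rest on my own checks.

**What I did**
1. I gripped the plate by its fin and tilted it 0.39 rad with the eye end low.
2. I brought the nose bar in under the stud's head from the stud-end side, until it touched the stem (about 2 N).
3. I levelled the plate about its nose, lowered it between the cheeks and slid it towards the stud end. The shoulders stopped against the cheeks at about 3 N.
4. I seated it on the decks, opened the gripper and moved the arm clear. The highest change I read in the wrist force from contact was about 3 N.

**Last checks**
- **Position:** a fit to the top picture put the plate 0.5 mm from home along the jig and -1.4 mm across it, with 0.0004 rad yaw error.
- **Level:** averaged depth from both cameras gave the plate level to about 0.003 rad. Its top is about 4 mm above the deck, so it lies flat.
- **Rest of the bench:** the pictures show the shoulders at both cheeks and the head across the eye. The listed things and the visible pink look-alike are where they were; the arm mostly hid the other pink one.

**Disagreements**
- A single-frame depth fit first suggested a slope of about 0.03 rad across the plate. The averaged frames did not confirm it.
- By arm position, the cheek stop came 1.6 mm beyond where the camera estimate put it, so I trusted the felt contact.
- A height check first came back empty because of a unit slip in my script; I redid it.

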